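Put the clean porcelain away in its storage tray

TASK

Put the clean porcelain away in the aluminium tray: nest the three thin-walled evaporating dishes upright in the block with the wide shallow recess, largest at the bottom and smallest on top, and hang the two crucibles upright, each in the hole that fits it. The mortar with its pestle and the clear plastic cup do not belong there: leave them where they stand.

Things in the scene. Friction and masses are not known exactly. Their poses are not given: they have to be found in the camera images.
- dish_large: Large evaporating dish: white porcelain bowl, wall 2.5 mm, standing open side up on a flat foot 38 mm wide. Rim 68 mm wide (a tiny pouring lip at +x stands out 3 mm), 22 mm high; upright over the top 5 mm, then curving in to the foot. Inner floor 5 mm above the underside. 0.07 to 0.12 kg. Origin: centre of the underside; z up.
- dish_medium: Medium evaporating dish, as the large one but deeper: rim 57 mm wide, 27 mm high, upright over the top 6 mm, foot 34 mm wide, inner floor 6 mm above the underside. About 0.07 kg. Nested, it stands on the large dish's inner floor with its rim 10 mm above the large rim. Origin: centre of the underside; z up.
- dish_small: Small evaporating dish: rim 47 mm wide, 31 mm high, upright over the top 7 mm, foot 28 mm wide. About 0.05 kg. Nested, it stands on the medium dish's inner floor with its rim 10 mm above the medium rim. Origin: centre of the underside; z up.
- crucible_large: Large crucible: white porcelain, open at the top, conical, no pouring lip; rim 43 mm wide, 41 mm high, narrowing with a slight bulge to a flat foot 17 mm wide; wall 2.5 mm. 0.04 to 0.065 kg. Hanging in its hole its origin is about 6 mm above that of the block. Origin: centre of the underside; z up.
- crucible_small: Small crucible, the same shape: rim 30 mm wide, 32 mm high, foot 13 mm wide; wall 2 mm. About 0.03 kg. Hanging in its hole its origin is about 10.5 mm above that of the block. Origin: centre of the underside; z up.
- dish_block: Beech block 84 x 84 x 26 mm, one of three in a row (any order, 87 mm apart, tops level) in a fixed aluminium tray (100 x 268 mm, rim 24 mm high, wire handles 20 mm beyond the ends). Its top has a shallow round recess 60 mm wide, 8 mm deep (floor 18 mm above the origin) for the large dish's foot. Fixed. Origin: centre of its underside, 3 mm above the worktop; z up, x across the tray, y along it.
- large_hole_block: Beech block 84 x 84 x 26 mm in the same tray, with a round hole 31 mm wide right through its middle, edge chamfered 2 mm; the large crucible hangs in it by its taper. Fixed. Origin: centre of its underside, 3 mm above the worktop; z up, x across the tray, y along it.
- small_hole_block: Beech block 84 x 84 x 26 mm in the same tray, with a round hole 22 mm wide right through its middle, edge chamfered 2 mm; the small crucible hangs in it by its taper. Fixed. Origin: centre of its underside, 3 mm above the worktop; z up, x across the tray, y along it.
- mortar: Mortar, does not belong in the tray: thick-walled (7 mm) white bowl 66 mm wide and 38 mm high, with its white pestle leaning in it, the pestle's end 52 mm out from the middle and 78 mm high. Origin: centre of the underside; z up.
- cup: Clear plastic measuring cup, does not belong in the tray: see-through, nearly straight-sided, 47 mm wide and 36 mm high. Origin: centre of the underside; z up. (Also fixed, beyond the tray: a big water carboy 0.2 m wide and 0.4 m tall, its middle near x 0.67, y 0.12; draw the gripper back to about x 0.45 when crossing in front of it.)
Mind the look-alikes: they are no part of the job. Leave any turquoise look-alike of the dish_medium alone.

How it is judged:
At the end, for the whole second after the job is handed in: Dishes nested in the recess: large on its floor (8 mm off centre), medium in large, small in medium (9 mm). Crucibles hang in the holes that fit, 5 mm off centre, within 4 mm of seated height. All five within 7 degrees of upright, released, at rest. Mortar, cup upright within 20 mm of their start (horizontal distance between dish_large and dish_block below 0.008 m and z of dish_large in the frame of dish_block between 0.015 and 0.021 m and angle between each of dish_large, dish_medium, dish_small, crucible_large, crucible_small, mortar, cup's own z axis and vertical below 0.12 rad and linear speed of each of dish_large, dish_medium, dish_small, crucible_large, crucible_small below 0.02 m/s and angular speed of each of dish_large, dish_medium, dish_small, crucible_large, crucible_small below 0.3 rad/s and horizontal distance between dish_medium and dish_large below 0.009 m and z of dish_medium in the frame of dish_large between 0.003 and 0.009 m and horizontal distance between dish_small and dish_medium below 0.009 m and z of dish_small in the frame of dish_medium between 0.003 and 0.01 m and horizontal distance between crucible_large and large_hole_block below 0.005 m and z of crucible_large in the frame of large_hole_block between 0.002 and 0.01 m and horizontal distance between crucible_small and small_hole_block below 0.005 m and z of crucible_small in the frame of small_hole_block between 0.0065 and 0.0145 m and distance of each of mortar, cup from where it was at the start of the episode below 0.02 m); the robot touches nothing.
It fails at once if the mortar is moved from its place (distance of mortar from where it was at the start of the episode above 0.02 m).
It fails at once if the cup is moved from its place (distance of cup from where it was at the start of the episode above 0.02 m).
It also fails if it takes over 125 s, if anything falls off the work surface, if the arm or the gripper's body presses on something with over 40 N, if the wrist force passes 120 N, or if a joint passes its speed limit or range.

ROBOT

A 7-joint arm with a two-finger parallel gripper is mounted at the origin on a cart in front of the work surface, level with it; the furniture and walls round the work are solid. World frame = base frame: x ahead of the robot, y to its left, z up, the work surface at z = 0. Lengths are in m, angles in rad, forces in N, time in s.
With the tool pointing down it reaches from about 0.425 to 0.925 m from the base axis. Payload 6.8 kg.
Tool frame: the origin (TCP) lies at the very end of the fingers, on their centre line; the grasp point (between the pads) lies bot.tcp_to_grasp behind it (bot.tcp_to_grasp is the distance from the TCP to the grasp point, in m); z points along the fingers, y is the line along which they close (so a half turn about z gives the same grasp; the last joint's range is limited). The gripper opens to 85 mm and grips with 20 to 120 N. Pads are 22 mm wide; open, the fingers measure 114 mm over their backs; the gripper's body (76 mm by 85 mm) begins 54 mm behind the grasp point. The pads swing forward as they close: fully open they stand 13 mm farther back than shut.
Start: joints at [1.159, 0.477, 0.022, 1.555, -0.011, 1.109, -0.083], TCP at [0.202, -0.644, 0.231] pointing down, gripper open.
Joint ranges: [-2.96, 2.96], [-0.34, 2.1], [-1.41, 1.46], [0.24, 2.44], [-1.37, 4.51], [0.17, 1.92], [-2.96, 2.96]. Speed limits (rad/s): [2.39, 2.39, 3.14, 3.14, 3.14, 3.14, 3.14].

INTERFACE

Orientations are given as a unit quaternion [w, x, y, z].
In Python, from station import bot gives the robot as it stands.
- The arm moves only by the tool servo_tool, never from a script. Its argument "motion" is a list that holds one entry, the list of rows, each a list of 7 numbers: the shift along the tool's x, y, z in m, then the turn, a rotation vector about the tool's x, y, z in units of 5 degrees (1.0 is 5 degrees), then the opening, from 0 (shut) to 1 (fully open). A call has 1 to 20 rows; each row is the pose to reach, as a shift and turn from the pose commanded when the call began, along the tool's axes at that moment; what a row does not reach only later rows make up. A row lasts 1/12 s, in which the tool goes at most 41.7 mm and 7.16 degrees, less where a joint would pass 70% of its speed; a pose out of reach is approached as far as the arm can. A call with a gripper value outside its range is refused whole. The fingers move at their own pace and stop on an object; "grip_force" is the grip in N (left out, the last holds). Time passes only in rows, so rows that repeat a pose let the fingers close. It gives the time, the measured TCP pose, the force, the opening and the grip force at its end, in the units of the state.
- bot.get_obs(): the state, without advancing time (a new reading comes with each control period).
- bot.read_camera(name): name is "side" or "top" or "wrist"; returns a dict with "img" (420x560x3 uint8, red, green, blue), "K" (3x3 intrinsics, pixels), "pose" (4x4, takes a point from camera to world coordinates). Camera axes: x right, y down, z forward; pixel columns grow to the right and rows downward; lengths in m; the calibration is good to about 2 mm. The wrist camera is an equidistant fisheye: a pixel r from the principal point sees the ray r / f radians off the axis. A picture is of the moment at which its call begins. There is no depth.
- bot.hand_in(): hands the job in; it is judged then, once.
The state is a dict: "t": time; "q": joint angles; "joint_vel": joint speeds; "joint_torque": joint torques, N m; "eef_pos": TCP position; "tool_rot": TCP orientation; "contact_force": force on the tool from outside, world axes, zero at the start; "torque": the same for the moment, N m; "gripper_width": opening from 0.0 (shut) to 1.0 (fully open); "grasp_force": force on a finger pad.
Only numpy, scipy, OpenCV 4.12 (cv2) and the standard library are available. Lean on these libraries where they do the work, as an engineer would, in place of code of your own. Each camera call takes 0.05 s, during which the arm holds its last target. There are 200 camera calls.

## Working session

There is one attempt and no reset: what is moved stays moved. The work goes in short steps, Python scripts to look and compute and a tool call to move; the robot and the scene stay as the last step left them, time stands still between calls to the robot, and variables do not carry over. Pictures are saved under pics/ and viewed, at most 14 in all, crops included, and the job is handed in when it is done.

Besides the shell and the picture viewer there is one more tool, called after ">>>" as name(argument=value, ...) on one line, values as JSON. servo_tool: Moves the arm, as the interface text tells. Its arguments: {"type":"object","properties":{"motion":{"type":"array"},"grip_force":{"type":"number"}},"required":["motion"]}

```bash
ls; mkdir -p pics; python3 - <<'E'
from station import bot
import cv2,numpy as np
print(bot.tcp_to_grasp, bot.get_obs())
for n in("top","side","wrist"):
    c=bot.read_camera(n); cv2.imwrite(f"pics/{n}0.png",c["img"][:,:,::-1]); np.savez(f"pics/{n}0.npz",**{k:c[k] for k in("img","K","pose")}); print(n,c["K"].tolist(),c["pose"].round(4).tolist())
E
```

```text
pics
0.0187 {'t': 0.0, 'q': array([ 1.15889823,  0.47782232,  0.0223198 ,  1.5564655 , -0.01147605,
        1.10928457, -0.08312087]), 'joint_vel': array([-0.00059549,  0.00119873, -0.00248716,  0.0005645 , -0.00052859,
        0.00027451,  0.00065167]), 'joint_torque': array([ 1.15183325e-04, -5.96452439e+01,  1.60805516e+00, -2.81201380e+01,
        1.24207433e-02,  9.40084748e-03,  4.13057091e-05]), 'eef_pos': array([ 0.20173582, -0.64352348,  0.23030451]), 'tool_rot': array([-9.00731647e-04,  9.88482888e-01,  1.51329851e-01, -2.14200593e-04]), 'contact_force': array([-0.05412284,  0.04508158,  0.78092647]), 'torque': array([-0.01325902,  0.02433449, -0.03980846]), 'grasp_force': 0.0, 'gripper_width': 1.0030919448608564}
top [[429.9442951689262, 0.0, 280.75272198229766], [0.0, 429.9442951689262, 214.5962513087298], [0.0, 0.0, 1.0]] [[0.0191, -0.9805, 0.1954, 0.2078], [-0.9997, -0.0219, -0.0125, 0.1959], [0.0165, -0.1951, -0.9806, 1.5787], [0.0, 0.0, 0.0, 1.0]]
side [[463.17659494775864, 0.0, 276.92212525035944], [0.0, 463.17659494775864, 217.14337637932354], [0.0, 0.0, 1.0]] [[-0.9973, 0.0444, -0.0585, 0.5989], [0.0734, 0.588, -0.8055, 1.3392], [-0.0014, -0.8076, -0.5897, 0.8871], [0.0, 0.0, 0.0, 1.0]]
wrist [[325.19226210127806, 0.0, 277.473212453304], [0.0, 325.19226210127806, 209.24878702290508], [0.0, 0.0, 1.0]] [[0.299, -0.9106, -0.2853, 0.2738], [-0.9542, -0.2859, -0.0877, -0.6216], [-0.0017, 0.2985, -0.9544, 0.3729], [0.0, 0.0, 0.0, 1.0]]
```

View pics/top0.png

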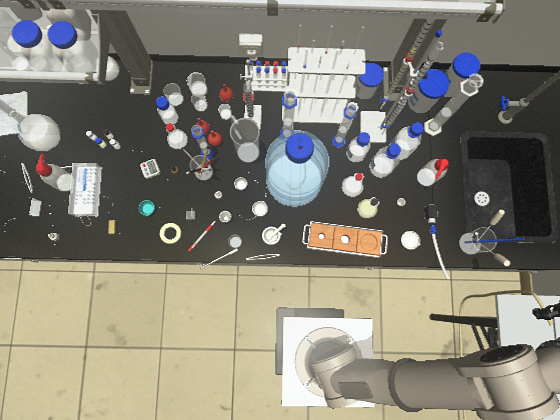

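View pics/side0.png

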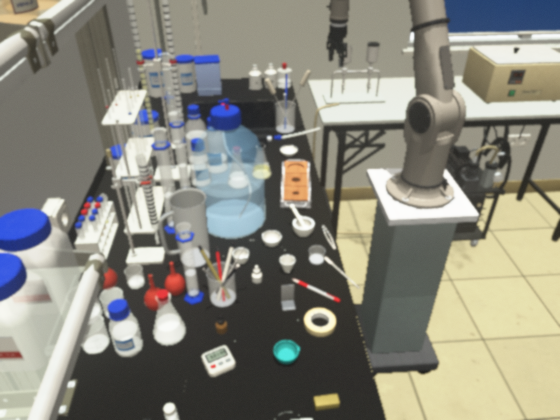

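The top view shows the tray at about (345,238), the mortar at (272,235), the turquoise look-alike at (147,208) and several white objects. I'll zoom in on those.

```bash
python3 - <<'E'
import cv2
t=cv2.imread("pics/top0.png"); a=cv2.resize(t[170:270,205:305],(600,600),interpolation=cv2.INTER_CUBIC)
b=cv2.resize(t[190:265,295:430],(800,444),interpolation=cv2.INTER_CUBIC)
cv2.imwrite("pics/ta.png",a);cv2.imwrite("pics/tb.png",b)
s=cv2.imread("pics/side0.png");cv2.imwrite("pics/sa.png",cv2.resize(s[135:295,220:350],None,fx=3.75,fy=3.75,interpolation=cv2.INTER_CUBIC))
E
```

```text
(no output)
```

View pics/ta.png

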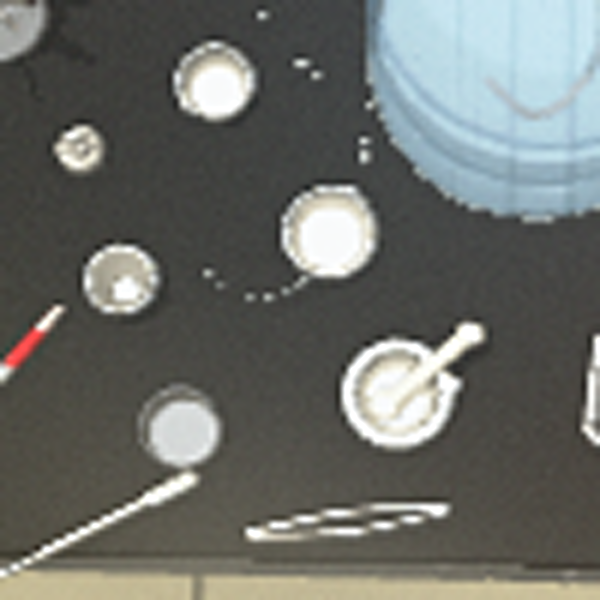

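View pics/tb.png

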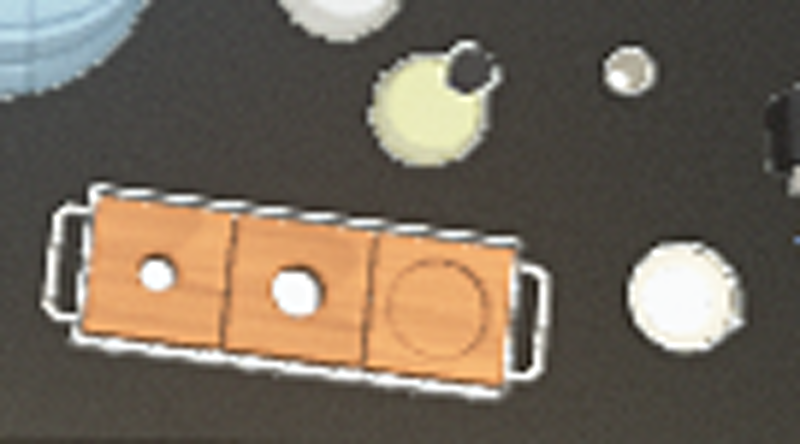

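View pics/sa.png

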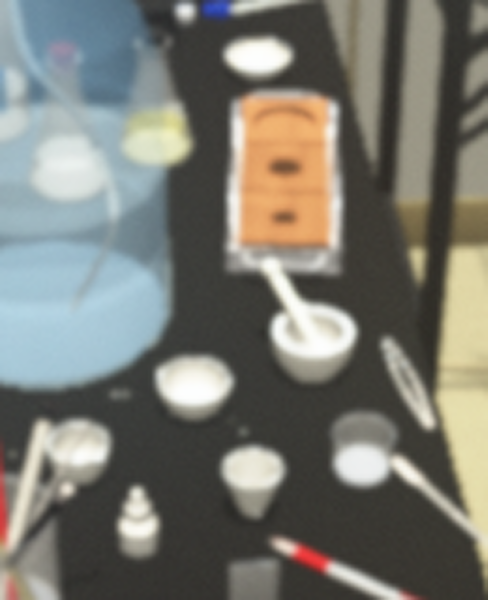

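ta/tb/sa views: large dish (410,240), medium (260,209), small (241,184), large crucible (225,216), small crucible (401,201), cup (235,241), mortar (272,235). The tray runs small hole, large hole, recess from left to right. Next I'll measure positions from both views.

```bash
cat > h.py <<'E'
import cv2,numpy as np
from scipy.optimize import least_squares
def rays(c,uv,fish=False):
    K=c["K"];P=c["pose"];uv=np.atleast_2d(uv).astype(float)
    x=(uv-[K[0,2],K[1,2]])/K[0,0]
    if fish:
        r=np.linalg.norm(x,axis=1,keepdims=True)+1e-12
        d=np.hstack([np.sin(r)*x/r,np.cos(r)])
    else: d=np.hstack([x,np.ones((len(x),1))])
    return P[:3,3],d@P[:3,:3].T
def onz(c,uv,z,fish=False):
    o,d=rays(c,uv,fish); return (o+d*((z-o[2])/d[:,2:]))[:,:2]
def project(c,p,fish=False):
    P=c["pose"];K=c["K"];q=(np.atleast_2d(p)-P[:3,3])@P[:3,:3]
    if fish:
        n=np.linalg.norm(q[:,:2],axis=1,keepdims=True)+1e-12;x=q[:,:2]/n*np.arctan2(n,q[:,2:])
    else: x=q[:,:2]/q[:,2:]
    return x*K[0,0]+[K[0,2],K[1,2]]
def circ(p):
    f=lambda s:np.hypot(*(p-s[:2]).T)-s[2]
    return least_squares(f,[*p.mean(0),.03],loss="soft_l1",f_scale=.001).x
def blob(c,uv,thr=110,win=40,sat=60):
    """outer contour of the pale blob nearest uv"""
    im=c["img"];hsv=cv2.cvtColor(im,cv2.COLOR_RGB2HSV)
    m=((hsv[...,2]>thr)&(hsv[...,1]<sat)).astype(np.uint8)
    u,v=map(int,uv);w=np.zeros_like(m);w[max(0,v-win):v+win,max(0,u-win):u+win]=1
    cs,_=cv2.findContours(m*w,cv2.RETR_EXTERNAL,cv2.CHAIN_APPROX_NONE)
    cs=[k for k in cs if len(k)>12]
    k=max(cs,key=lambda k:cv2.pointPolygonTest(k,(float(u),float(v)),True))
    return cv2.convexHull(k)[:,0,:].astype(float) if 0 else k[:,0,:].astype(float)
def load(n): return dict(np.load(f"pics/{n}.npz"))
E
python3 - <<'E'
from h import *
t=load("top0");s=load("side0")
T=dict(L=(410,240,.022,.068),M=(260,209,.027,.057),S=(241,184,.031,.047),CL=(225,216,.041,.043),CS=(401,201,.032,.030),cup=(235,241,.036,.047),mortar=(270,236,.038,.066))
for n,(u,v,h,w) in T.items():
    k=blob(t,(u,v),90,20)
    c=circ(onz(t,k,h)); p=project(s,[c[0],c[1],h])[0]
    out=""
    try:
        ks=blob(s,p,120,30); 
        # rim side extremes (left/right) give the rim centre's column ; upper edge gives far rim
        out=(ks.min(0),ks.max(0))
    except Exception as e: out=e
    # predicted rim box in side
    a=np.linspace(0,6.28,60);q=project(s,np.c_[c[0]+w/2*np.cos(a),c[1]+w/2*np.sin(a),0*a+h])
    print(n,c.round(4),"diam",round(2*c[2],4),"side",p.round(1),"pred",q.min(0).round(1),q.max(0).round(1),"seen",out)
im=t["img"];hsv=cv2.cvtColor(im,cv2.COLOR_RGB2HSV)
m=((hsv[...,1]>90)&(hsv[...,0]<25)&(hsv[...,2]>90)).astype(np.uint8);m[:,:295]=0;m[:,400:]=0;m[:215]=0;m[258:]=0
m=cv2.morphologyEx(m,cv2.MORPH_CLOSE,np.ones((3,3)))
cs,_=cv2.findContours(m,cv2.RETR_EXTERNAL,1);k=max(cs,key=cv2.contourArea)[:,0,:]
r=cv2.minAreaRect(onz(t,k,.029).astype(np.float32));print("tray",r)
for n,uv in dict(sh=(321.5,236),lh=(345,239)).items():
    k=blob(t,uv,170,8,70);print(n,circ(onz(t,k,.029)))
E
```

```text
L [ 0.4344 -0.3008  0.0344] diam 0.0689 side [288.2 148.5] pred [279.7 144.5] [296.8 152.5] seen (array([280., 145.]), array([297., 155.]))
M [0.5386 0.255  0.029 ] diam 0.058 side [270.8 235.4] pred [261.3 229.5] [280.3 241.4] seen (array([261., 230.]), array([281., 245.]))
S [0.6324 0.3288 0.0239] diam 0.0477 side [239.5 251.9] pred [231.2 246.6] [247.8 257.3] seen (array([221., 247.]), array([249., 280.]))
CL [0.504  0.3796 0.0216] diam 0.0432 side [286.1 258.8] pred [278.3 253.7] [293.9 264. ] seen (array([279., 254.]), array([295., 272.]))
CS [ 0.5753 -0.2685  0.015 ] diam 0.03 side [252.9 151.3] pred [249.1 149.5] [256.8 153.2] seen (array([222., 132.]), array([270., 180.]))
cup [0.3758 0.3355 0.0462] diam 0.0924 side [329.4 247.7] pred [321.2 242.5] [337.7 253. ] seen (array([322., 225.]), array([336., 249.]))
mortar [0.4396 0.2087 0.0344] diam 0.0688 side [302.1 221.7] pred [291.3 215.4] [312.8 228.2] seen (array([280., 191.]), array([315., 235.]))
tray ((0.4319082498550415, -0.0594477653503418), (0.2573985457420349, 0.08686662465333939), 83.70901489257812)
sh [0.44026677 0.02812587 0.00842111]
lh [ 0.43109654 -0.05746748  0.01248045]
```

```bash
cat > p.py <<'E'
from station import bot
import numpy as np,sys
from scipy.spatial.transform import Rotation as R
def down(phi):
    c,s=np.cos(np.radians(phi)),np.sin(np.radians(phi)); return R.from_matrix(np.array([[c,s,0],[s,-c,0],[0,0,-1]]))
def plan(*W):
    o=bot.get_obs();q=o["tool_rot"];r0=R.from_quat([*q[1:],q[0]]);X=r0.as_matrix()[:,0]
    print("t",round(o["t"],2),"tcp",o["eef_pos"].round(4),"phi",round(np.degrees(np.arctan2(X[1],X[0])),1),"grip",round(o["gripper_width"],3),"F",o["contact_force"].round(1),"pad",round(o["grasp_force"],1),"q",o["q"].round(2))
    for x,y,z,phi in W:
        d=r0.inv().apply(np.array([x,y,z])-o["eef_pos"]);v=(r0.inv()*down(phi)).as_rotvec()
        print([x,y,z,phi],"->",d.round(4).tolist(),np.round(np.degrees(v)/5,2).tolist())
E
python3 -c "
from p import *
plan((.434,-.301,.2,55))"
```

```text
t 0.15 tcp [ 0.2018 -0.6437  0.2306] phi 17.4 grip 0.999 F [-0.3 -0.4  0. ] pad 0.0 q [ 1.16  0.48  0.02  1.56 -0.01  1.11 -0.08]
[0.434, -0.301, 0.2, 55] -> [0.3241, -0.2575, 0.0309] [-0.02, -0.0, -7.52]
```

>>> servo_tool(motion=[[[0.03,-0.025,0.003,0,0,-0.7,1],[0.06,-0.05,0.006,0,0,-1.4,1],[0.09,-0.075,0.009,0,0,-2.1,1],[0.12,-0.1,0.012,0,0,-2.8,1],[0.15,-0.12,0.015,0,0,-3.5,1],[0.18,-0.145,0.018,0,0,-4.2,1],[0.21,-0.17,0.021,0,0,-5,1],[0.24,-0.19,0.024,0,0,-5.8,1],[0.27,-0.215,0.027,0,0,-6.5,1],[0.3,-0.24,0.03,0,0,-7,1],[0.324,-0.2575,0.03,0,0,-7.5,1],[0.324,-0.2575,0.03,0,0,-7.5,1],[0.324,-0.2575,0.03,0,0,-7.5,1]]], grip_force=40)

```text
t: 1.23
eef_pos: [0.4351, -0.2996, 0.2012]
tool_rot: [-0.0, 0.886, 0.463, 0.0]
contact_force: [-0.3, -0.8, -0.4]
gripper_width: 1.001
grasp_force: 0.0
```

```bash
cat > w.py <<'E'
from p import *; from h import *
def snap(n):
    c=bot.read_camera("wrist");cv2.imwrite(f"pics/{n}.png",c["img"][:,:,::-1]);np.savez(f"pics/{n}.npz",**{k:c[k] for k in("img","K","pose")});return c
def see(n,x,y,h,thr=110,win=90):
    c=snap(n);p=project(c,[x,y,h],True)[0];k=blob(c,p,thr,win)
    s=circ(onz(c,k,h,True));print(n,"pix",p.round(),"centre",s[:2].round(4),"diam",round(2*s[2],4),"npts",len(k),"box",k.min(0),k.max(0));return c
E
python3 -c "
from w import *
see('w1',.4344,-.3008,.022)
plan((.434,-.301,.005,55),(.434,-.301,.1,55))"
```

```text
w1 pix [278. 187.] centre [ 0.4332 -0.3008] diam 0.0691 npts 190 box [243. 154.] [311. 222.]
t 1.28 tcp [ 0.434  -0.3013  0.2012] phi 54.9 grip 1.005 F [-0.  -0.1  0.4] pad 0.0 q [ 0.72  0.29 -0.27  1.92  0.09  0.95 -0.21]
[0.434, -0.301, 0.005, 55] -> [0.0003, -0.0001, 0.1962] [-0.0, 0.0, -0.01]
[0.434, -0.301, 0.1, 55] -> [0.0003, -0.0002, 0.1012] [-0.0, 0.0, -0.01]
```

View pics/w1.png

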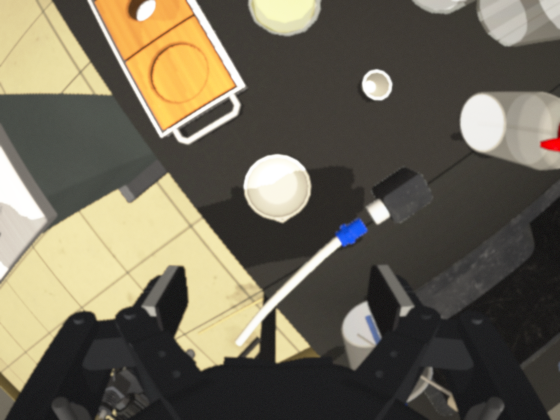

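The dish is at (277,187), with its lip facing down at (282,220), off the closing axis. Descending to grip it.

>>> servo_tool(motion=[[[0,0,0.03,0,0,0,1],[0,0,0.065,0,0,0,1],[0,0,0.1,0,0,0,1],[0,0,0.135,0,0,0,1],[0,0,0.165,0,0,0,1],[0,0,0.185,0,0,0,1],[0,0,0.196,0,0,0,1],[0,0,0.196,0,0,0,1],[0,0,0.196,0,0,0,0.6],[0,0,0.196,0,0,0,0.6],[0,0,0.196,0,0,0,0.5],[0,0,0.196,0,0,0,0.5],[0,0,0.196,0,0,0,0.5],[0,0,0.196,0,0,0,0.5],[0,0,0.196,0,0,0,0.5],[0,0,0.196,0,0,0,0.5]]], grip_force=40)

```text
t: 2.62
eef_pos: [0.4346, -0.3026, 0.0074]
tool_rot: [0.001, 0.888, 0.461, 0.0]
contact_force: [-2.7, 0.1, 5.4]
gripper_width: 0.754
grasp_force: 42.8
```

```bash
python3 -c "
from w import *
plan((.434,-.301,.1,55),(.4224,-.1459,.1,71))"
```

```text
t 2.62 tcp [ 0.4346 -0.3026  0.0074] phi 54.9 grip 0.754 F [-2.7  0.1  5.4] pad 42.8 q [ 0.66  0.57 -0.21  2.04  0.22  0.54 -0.32]
[0.434, -0.301, 0.1, 55] -> [0.0009, -0.0011, -0.0926] [0.03, 0.01, -0.03]
[0.4224, -0.1459, 0.1, 71] -> [0.1211, -0.0999, -0.0929] [0.03, 0.01, -3.23]
```

>>> servo_tool(motion=[[[0,0,-0.01,0,0,0,0.5],[0,0,-0.025,0,0,0,0.5],[0,0,-0.05,0,0,0,0.5],[0,0,-0.075,0,0,0,0.5],[0,0,-0.093,0,0,0,0.5],[0,0,-0.093,0,0,0,0.5],[0,0,-0.093,0,0,0,0.5]]])

```text
t: 3.2
eef_pos: [0.4351, -0.3023, 0.1005]
tool_rot: [0.002, 0.887, 0.461, 0.001]
contact_force: [0.1, 1.0, -1.1]
gripper_width: 0.752
grasp_force: 44.5
```

```bash
python3 -c "
from w import *
plan()
c=snap('w2');s=bot.read_camera('side')
cv2.imwrite('pics/w2c.png',np.hstack([cv2.resize(c['img'][130:400,130:430,::-1],(444,400)),cv2.resize(s['img'][100:180,250:320,::-1],(350,400),interpolation=2)]))"
```

```text
t 3.2 tcp [ 0.4351 -0.3023  0.1005] phi 54.9 grip 0.752 F [ 0.1  1.  -1.1] pad 44.5 q [ 0.7   0.42 -0.26  2.    0.16  0.73 -0.27]
```

View pics/w2c.png

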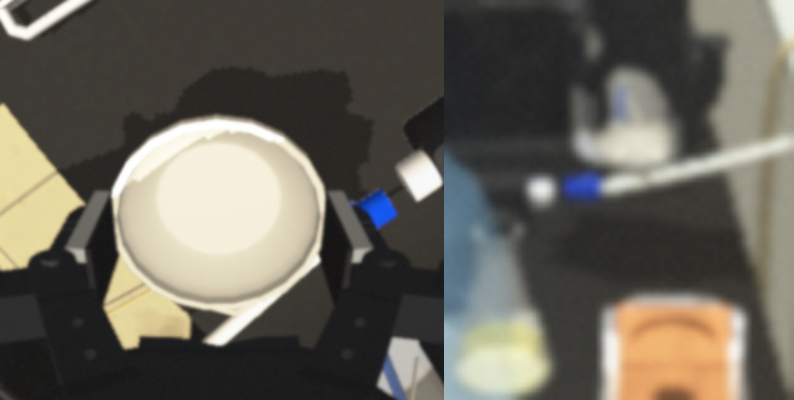

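The dish is gripped and level, its rim spanning (113..325, 195) in the crop. Next I'll check the recess position using picture w1.

```bash
python3 -c "
from w import *
c=load('w1')
print(onz(c,[(180,72),(180.5,42),(179,104),(151,74),(209,70),(146,10)],.029,True).round(4))
plan((.43,-.29,.12,60),(.4224,-.1459,.12,71),(.4224,-.1459,.031,71))"
```

```text
[[ 0.4238 -0.149 ]
 [ 0.4417 -0.124 ]
 [ 0.4042 -0.1745]
 [ 0.399  -0.1307]
 [ 0.4478 -0.1658]
 [ 0.4332 -0.0696]]
t 3.3 tcp [ 0.4337 -0.3014  0.0983] phi 54.9 grip 0.755 F [-0.3 -0.3 -1.7] pad 44.5 q [ 0.7   0.42 -0.26  2.01  0.16  0.73 -0.27]
[0.43, -0.29, 0.12, 60] -> [0.0072, -0.0096, -0.0217] [-0.0, 0.0, -1.02]
[0.4224, -0.1459, 0.12, 71] -> [0.1207, -0.0986, -0.0217] [-0.0, 0.0, -3.22]
[0.4224, -0.1459, 0.031, 71] -> [0.1207, -0.0986, 0.0673] [-0.0, 0.0, -3.22]
```

>>> servo_tool(motion=[[[0.015,-0.012,-0.02,0,0,-0.4,0.5],[0.04,-0.033,-0.022,0,0,-1,0.5],[0.065,-0.053,-0.022,0,0,-1.7,0.5],[0.09,-0.073,-0.022,0,0,-2.4,0.5],[0.11,-0.09,-0.022,0,0,-3,0.5],[0.12,-0.0975,-0.022,0,0,-3.2,0.5],[0.12,-0.0975,-0.01,0,0,-3.2,0.5],[0.12,-0.0975,0.01,0,0,-3.2,0.5],[0.12,-0.0975,0.03,0,0,-3.2,0.5],[0.12,-0.0975,0.05,0,0,-3.2,0.5],[0.12,-0.0975,0.06,0,0,-3.2,0.5],[0.12,-0.0975,0.063,0,0,-3.2,0.5],[0.12,-0.0975,0.063,0,0,-3.2,0.5]]])

```text
t: 4.38
eef_pos: [0.4227, -0.1472, 0.0345]
tool_rot: [-0.001, 0.815, 0.58, -0.001]
contact_force: [-0.3, -0.4, -0.8]
gripper_width: 0.755
grasp_force: 44.9
```

```bash
python3 -c "
from w import *
plan((.423,-.147,.029,71))
c=snap('w3')
for x in (.423,-.147),: print(project(c,[*x,.029],True), project(c,[.4319,-.0594,.029],True))
t=bot.read_camera('top')
cv2.imwrite('pics/w3c.png',np.hstack([cv2.resize(c['img'][100:400,130:430,::-1],(400,400)),cv2.resize(t['img'][200:270,320:390,::-1],(400,400),interpolation=2)]))"
```

```text
t 4.38 tcp [ 0.4227 -0.1472  0.0345] phi 70.9 grip 0.755 F [-0.3 -0.4 -0.8] pad 44.9 q [ 0.47  0.45 -0.33  2.21  0.28  0.52 -0.41]
[0.423, -0.147, 0.029, 71] -> [0.0003, 0.0002, 0.0055] [-0.03, 0.0, -0.02]
[[279.07962202 263.34395304]] [[234.06264408  88.15652356]]
```

View pics/w3c.png

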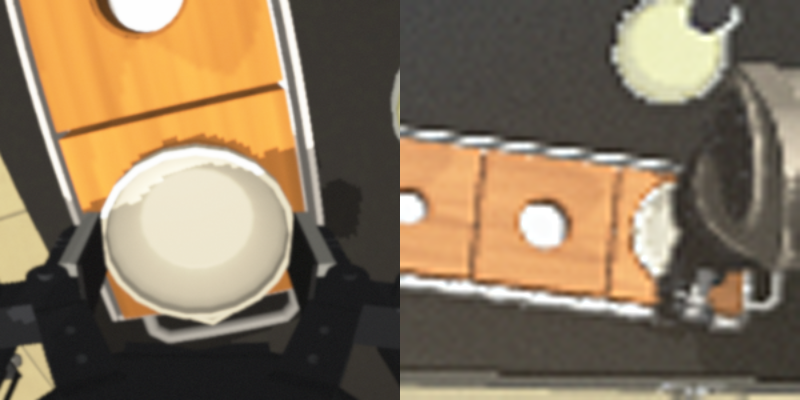

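The dish sits centred over the recess block. Lowering and releasing.

>>> servo_tool(motion=[[[0,0,0.002,0,0,0,0.5],[0,0,0.004,0,0,0,0.5],[0,0,0.0055,0,0,0,0.5],[0,0,0.0065,0,0,0,0.5],[0,0,0.0065,0,0,0,0.5]]])

```text
t: 4.9
eef_pos: [0.4232, -0.1473, 0.0288]
tool_rot: [0.0, 0.815, 0.58, -0.0]
contact_force: [-0.1, 1.5, -1.5]
gripper_width: 0.753
grasp_force: 44.9
```

```bash
python3 -c "
from w import *
plan((.423,-.147,.027,71))"
```

```text
t 4.9 tcp [ 0.4232 -0.1473  0.0288] phi 70.9 grip 0.753 F [-0.1  1.5 -1.5] pad 44.9 q [ 0.47  0.46 -0.32  2.22  0.29  0.51 -0.41]
[0.423, -0.147, 0.027, 71] -> [0.0002, -0.0003, 0.0018] [0.0, 0.0, -0.02]
```

>>> servo_tool(motion=[[[0,0,0.001,0,0,0,0.5],[0,0,0.002,0,0,0,0.5],[0,0,0.002,0,0,0,0.5],[0,0,0.002,0,0,0,0.85],[0,0,0.002,0,0,0,0.9],[0,0,0.002,0,0,0,1],[0,0,0.002,0,0,0,1],[0,0,0.002,0,0,0,1],[0,0,-0.02,0,0,0,1],[0,0,-0.05,0,0,0,1],[0,0,-0.08,0,0,0,1],[0,0,-0.12,0,0,0,1],[0,0,-0.12,0,0,0,1],[0,0,-0.12,0,0,0,1]]])

```text
t: 6.07
eef_pos: [0.4248, -0.1478, 0.1508]
tool_rot: [0.002, 0.815, 0.58, 0.001]
contact_force: [0.1, -0.2, -0.4]
gripper_width: 1.003
grasp_force: 0.0
```

```bash
python3 -c "
from w import *
plan((.43,-.05,.17,88),(.44,.12,.17,105),(.538,.255,.2,115))
c=snap('w4');print(project(c,[.423,-.147,.043],True))"
```

```text
t 6.07 tcp [ 0.4248 -0.1478  0.1508] phi 70.9 grip 1.003 F [ 0.1 -0.2 -0.4] pad 0.0 q [ 0.56  0.24 -0.42  2.13  0.14  0.79 -0.27]
[0.43, -0.05, 0.17, 88] -> [0.0941, -0.027, -0.0193] [0.06, 0.01, -3.42]
[0.44, 0.12, 0.17, 105] -> [0.258, -0.0733, -0.0196] [0.05, 0.02, -6.82]
[0.538, 0.255, 0.2, 115] -> [0.4176, -0.0247, -0.0494] [0.05, 0.02, -8.82]
[[275.07501866 205.62786809]]
```

View pics/w4.png

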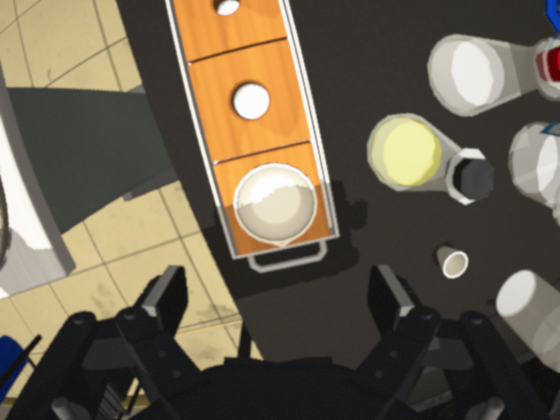

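The large dish is seated at (275,203); the hole blocks are at (251,100) and (228,5), and the small crucible is at (455,262). Measuring dish against block.

```bash
python3 -c "
from w import *
c=load('w4')
k=blob(c,(275,203),150,60,60);print(circ(onz(c,k,.043,True)).round(4))
m=cv2.cvtColor(c['img'],cv2.COLOR_RGB2HSV);m=((m[...,1]>110)&(m[...,0]<25)&(m[...,2]>70)).astype(np.uint8);m[:,:165]=0;m[:,345:]=0;m[265:]=0
m=cv2.morphologyEx(m,cv2.MORPH_OPEN,np.ones((5,5)))
n,l,st,_=cv2.connectedComponentsWithStats(m)
for i in range(1,n):
  if st[i,4]>800:
    q=np.argwhere(l==i)[:,::-1];p=onz(c,q,.029,True);print(st[i],cv2.minAreaRect(p.astype(np.float32)))
k=blob(c,(251,100),200,25,40);print('hole floor ring',circ(onz(c,k,.003,True)).round(4),circ(onz(c,k,.029,True)).round(4))
"
```

```text
[ 0.4176 -0.1523  0.0409]
[  173     0   157   254 18658] ((0.42869284749031067, -0.07313743978738785), (0.2313517928123474, 0.0843706950545311), 84.01039123535156)
hole floor ring [ 0.4309 -0.0609  0.0147] [ 0.4324 -0.0623  0.0134]
```

```bash
python3 -c "
from w import *
c=load('w4')
k=blob(c,(275,203),120,60,70);k=k[(k[:,1]<225)&(k[:,0]>228)&(k[:,0]<322)];print(len(k),circ(onz(c,k,.043,True)).round(4))
for uv in [(275,162),(233,203),(317,203),(276,241)]: print(onz(c,[uv],.043,True).round(4))
plan()"
```

```text
212 [ 0.424  -0.1452  0.0335]
[[ 0.4346 -0.1136]]
[[ 0.3917 -0.1337]]
[[ 0.4556 -0.156 ]]
[[ 0.4136 -0.1763]]
t 6.12 tcp [ 0.4235 -0.1475  0.1492] phi 70.9 grip 1.003 F [-1.1 -0.4  0. ] pad 0.0 q [ 0.56  0.24 -0.41  2.14  0.14  0.79 -0.27]
```

>>> servo_tool(motion=[[[0.03,-0.009,-0.01,0,0,-0.8,1],[0.06,-0.018,-0.019,0,0,-1.7,1],[0.094,-0.027,-0.019,0,0,-2.6,1],[0.125,-0.036,-0.019,0,0,-3.5,1],[0.16,-0.045,-0.019,0,0,-4.4,1],[0.19,-0.054,-0.019,0,0,-5.2,1],[0.225,-0.064,-0.019,0,0,-6,1],[0.258,-0.073,-0.02,0,0,-6.8,1],[0.29,-0.07,-0.03,0,0,-7.2,1],[0.32,-0.06,-0.04,0,0,-7.7,1],[0.355,-0.048,-0.045,0,0,-8.2,1],[0.39,-0.035,-0.05,0,0,-8.6,1],[0.418,-0.025,-0.05,0,0,-8.8,1],[0.418,-0.025,-0.05,0,0,-8.8,1],[0.418,-0.025,-0.05,0,0,-8.8,1],[0.418,-0.025,-0.05,0,0,-8.8,1]]])

```text
t: 7.45
eef_pos: [0.5351, 0.255, 0.1967]
tool_rot: [-0.001, 0.538, 0.843, -0.002]
contact_force: [-0.1, -0.3, -0.6]
gripper_width: 1.002
grasp_force: 0.0
```

```bash
python3 -c "
from w import *
see('w5',.5386,.255,.027,100)
plan((.5386,.255,.014,115))"
```

```text
w5 pix [282. 190.] centre [0.5368 0.255 ] diam 0.0587 npts 178 box [251. 160.] [315. 217.]
t 7.5 tcp [0.5352 0.2545 0.1972] phi 114.9 grip 0.996 F [-1.3  0.4 -0.3] pad 0.0 q [-0.03  0.47 -0.69  1.75  0.34  1.05 -0.4 ]
[0.5386, 0.255, 0.014, 115] -> [-0.0009, 0.0039, 0.1832] [-0.04, 0.01, -0.02]
```

View pics/w5.png

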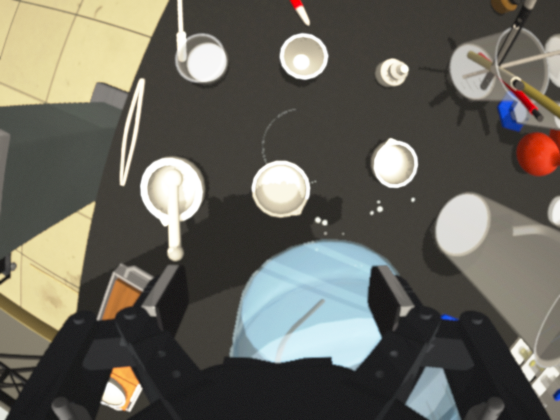

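The medium dish is at (282,189) with its lip at (305,213). The mortar and pestle at (172,188)/(177,255) and the carboy are clear of the fingers. Gripping.

>>> servo_tool(motion=[[[0,0.0026,0.03,0,0,0,1],[-0.0006,0.0026,0.065,0,0,0,1],[-0.0006,0.0026,0.1,0,0,0,1],[-0.0006,0.0026,0.13,0,0,0,1],[-0.0006,0.0026,0.16,0,0,0,1],[-0.0006,0.0026,0.175,0,0,0,1],[-0.0006,0.0026,0.1825,0,0,0,1],[-0.0006,0.0026,0.1825,0,0,0,1],[-0.0006,0.0026,0.1825,0,0,0,0.7],[-0.0006,0.0026,0.1825,0,0,0,0.5],[-0.0006,0.0026,0.1825,0,0,0,0.4],[-0.0006,0.0026,0.1825,0,0,0,0.4],[-0.0006,0.0026,0.1825,0,0,0,0.4],[-0.0006,0.0026,0.1825,0,0,0,0.4],[-0.0006,0.0026,0.1825,0,0,0,0.4],[-0.0006,0.0026,0.1825,0,0,0,0.4]]], grip_force=40)

```text
t: 8.83
eef_pos: [0.5401, 0.2571, 0.0189]
tool_rot: [0.001, 0.538, 0.843, 0.001]
contact_force: [-1.8, -1.7, 9.8]
gripper_width: 0.638
grasp_force: 40.0
```

```bash
python3 -c "
from w import *
plan((.538,.255,.13,115),(.45,.19,.15,110),(.44,.12,.15,105),(.43,-.05,.15,88),(.4225,-.1465,.12,71),(.4225,-.1465,.05,71))"
```

```text
t 8.83 tcp [0.5401 0.2571 0.0189] phi 114.9 grip 0.638 F [-1.8 -1.7  9.8] pad 40.0 q [-0.13  0.69 -0.56  1.86  0.53  0.74 -0.56]
[0.538, 0.255, 0.13, 115] -> [-0.0011, -0.0025, -0.1111] [0.03, 0.01, -0.02]
[0.45, 0.19, 0.15, 110] -> [-0.023, -0.1096, -0.1314] [0.03, 0.01, 0.98]
[0.44, 0.12, 0.15, 105] -> [-0.0823, -0.1481, -0.1315] [0.04, 0.0, 1.98]
[0.43, -0.05, 0.15, 88] -> [-0.2323, -0.2288, -0.1316] [0.04, -0.0, 5.38]
[0.4225, -0.1465, 0.12, 71] -> [-0.3167, -0.2763, -0.1017] [0.04, -0.01, 8.78]
[0.4225, -0.1465, 0.05, 71] -> [-0.3166, -0.2765, -0.0317] [0.04, -0.01, 8.78]
```

>>> servo_tool(motion=[[[0,-0.0025,-0.01,0,0,0,0.4],[0,-0.0025,-0.03,0,0,0,0.4],[-0.001,-0.0025,-0.06,0,0,0,0.4],[-0.001,-0.003,-0.09,0,0,0,0.4],[-0.002,-0.015,-0.115,0,0,0.1,0.4],[-0.008,-0.04,-0.13,0,0,0.4,0.4],[-0.015,-0.075,-0.13,0,0,0.7,0.4],[-0.025,-0.105,-0.13,0,0,1,0.4],[-0.05,-0.125,-0.13,0,0,1.5,0.4],[-0.08,-0.147,-0.13,0,0,2,0.4],[-0.11,-0.163,-0.13,0,0,2.7,0.4],[-0.14,-0.178,-0.13,0,0,3.4,0.4],[-0.17,-0.195,-0.13,0,0,4,0.4],[-0.2,-0.211,-0.13,0,0,4.7,0.4],[-0.23,-0.228,-0.13,0,0,5.4,0.4],[-0.26,-0.245,-0.125,0,0,6.4,0.4],[-0.29,-0.262,-0.115,0,0,7.5,0.4],[-0.31,-0.273,-0.105,0,0,8.4,0.4],[-0.3165,-0.2765,-0.1,0,0,8.8,0.4],[-0.3165,-0.2765,-0.1,0,0,8.8,0.4]]])

```text
t: 10.5
eef_pos: [0.4207, -0.1487, 0.1162]
tool_rot: [0.0, 0.816, 0.578, -0.0]
contact_force: [0.9, 0.3, -0.1]
gripper_width: 0.636
grasp_force: 42.3
```

```bash
python3 -c "
from w import *
plan((.4235,-.1465,.06,71),(.4235,-.1465,.048,71))
c=snap('w6')
s=bot.read_camera('side')
cv2.imwrite('pics/w6c.png',np.hstack([cv2.resize(c['img'][100:400,130:430,::-1],(400,400)),cv2.resize(s['img'][120:200,260:340,::-1],(400,400),interpolation=2)]))"
```

```text
t 10.5 tcp [ 0.4207 -0.1487  0.1162] phi 70.6 grip 0.636 F [ 0.9  0.3 -0.1] pad 42.3 q [ 0.57  0.3  -0.43  2.17  0.19  0.71 -0.32]
[0.4235, -0.1465, 0.06, 71] -> [0.0031, 0.0019, 0.0562] [-0.0, 0.01, -0.07]
[0.4235, -0.1465, 0.048, 71] -> [0.0031, 0.0019, 0.0682] [-0.0, 0.01, -0.07]
```

View pics/w6c.png

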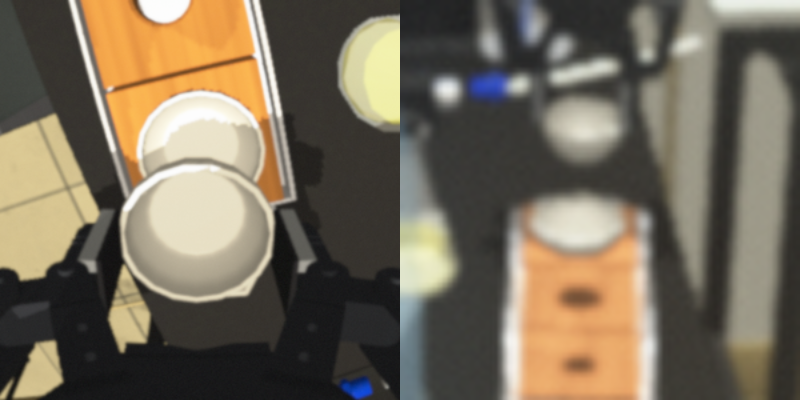

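Medium dish is held level. Lowering it into the large dish.

>>> servo_tool(motion=[[[0.004,0.002,0.015,0,0,0,0.4],[0.004,0.002,0.035,0,0,0,0.4],[0.004,0.002,0.05,0,0,0,0.4],[0.004,0.002,0.06,0,0,0,0.4],[0.004,0.002,0.066,0,0,0,0.4],[0.004,0.002,0.068,0,0,0,0.4],[0.004,0.002,0.068,0,0,0,0.4]]])

```text
t: 11.18
eef_pos: [0.4251, -0.1433, 0.0485]
tool_rot: [-0.0, 0.814, 0.581, 0.0]
contact_force: [1.0, -0.1, -0.9]
gripper_width: 0.634
grasp_force: 42.3
```

```bash
python3 -c "
from w import *
plan((.424,-.1455,.045,71))"
```

```text
t 11.18 tcp [ 0.4251 -0.1433  0.0485] phi 71.0 grip 0.634 F [ 1.  -0.1 -0.9] pad 42.3 q [ 0.5   0.42 -0.37  2.2   0.29  0.56 -0.42]
[0.424, -0.1455, 0.045, 71] -> [-0.0025, -0.0003, 0.0035] [0.0, -0.0, -0.0]
```

>>> servo_tool(motion=[[[-0.001,0,0.001,0,0,0,0.4],[-0.0015,0,0.002,0,0,0,0.4],[-0.0015,0,0.003,0,0,0,0.4],[-0.0015,0,0.0035,0,0,0,0.4],[-0.0015,0,0.0035,0,0,0,0.4]]])

```text
t: 11.6
eef_pos: [0.4244, -0.1455, 0.0451]
tool_rot: [0.0, 0.815, 0.58, 0.0]
contact_force: [-1.3, -0.4, 1.5]
gripper_width: 0.631
grasp_force: 42.5
```

```bash
python3 -c "
from w import *
plan((.424,-.1455,.043,71))"
```

```text
t 11.6 tcp [ 0.4244 -0.1455  0.0451] phi 70.9 grip 0.631 F [-1.3 -0.4  1.5] pad 42.5 q [ 0.5   0.43 -0.37  2.21  0.29  0.55 -0.42]
[0.424, -0.1455, 0.043, 71] -> [-0.0001, -0.0004, 0.0021] [0.01, 0.0, -0.02]
```

>>> servo_tool(motion=[[[0,0,0.001,0,0,0,0.4],[0,0,0.0015,0,0,0,0.4],[0,0,0.0015,0,0,0,0.7],[0,0,0.001,0,0,0,0.8],[0,0,0,0,0,0,0.9],[0,0,0,0,0,0,1],[0,0,0,0,0,0,1],[0,0,0,0,0,0,1],[0,0,-0.02,0,0,0,1],[0,0,-0.05,0,0,0,1],[0,0,-0.08,0,0,0,1],[0,0,-0.12,0,0,0,1],[0,0,-0.125,0,0,0,1],[0,0,-0.125,0,0,0,1],[0,0,-0.125,0,0,0,1]]])

```text
t: 12.85
eef_pos: [0.424, -0.1455, 0.1696]
tool_rot: [0.0, 0.815, 0.58, 0.0]
contact_force: [0.0, -0.6, -1.2]
gripper_width: 0.993
grasp_force: 0.0
```

```bash
python3 -c "
from w import *
plan((.43,-.05,.18,88),(.44,.12,.18,105),(.44,.25,.2,112),(.61,.345,.2,117))
c=snap('w7');print(project(c,[[.424,-.1455,.053],[.424,-.1455,.043]],True))
cv2.imwrite('pics/w7c.png',cv2.resize(c['img'][60:280,150:400,::-1],(625,550)))
k=blob(c,(275,203),150,60,60);print(k.min(0),k.max(0))
c=load('w5');k=blob(c,(395,162),130,40,60);print('S',circ(onz(c,k,.031,True)).round(4))"
```

```text
t 12.85 tcp [ 0.424  -0.1455  0.1696] phi 70.9 grip 0.993 F [ 0.  -0.6 -1.2] pad 0.0 q [ 0.6   0.22 -0.46  2.11  0.13  0.84 -0.27]
[0.43, -0.05, 0.18, 88] -> [0.0922, -0.0256, -0.0104] [0.01, 0.01, -3.42]
[0.44, 0.12, 0.18, 105] -> [0.2561, -0.0718, -0.0105] [0.0, 0.01, -6.82]
[0.44, 0.25, 0.2, 112] -> [0.3789, -0.1144, -0.0306] [0.0, 0.01, -8.22]
[0.61, 0.345, 0.2, 117] -> [0.5243, 0.0151, -0.0306] [0.0, 0.01, -9.22]
[[278.09487739 202.76840014]
 [278.06972155 199.51596319]]
[215. 143.] [334. 262.]
S [0.6287 0.3288 0.0244]
```

View pics/w7c.png

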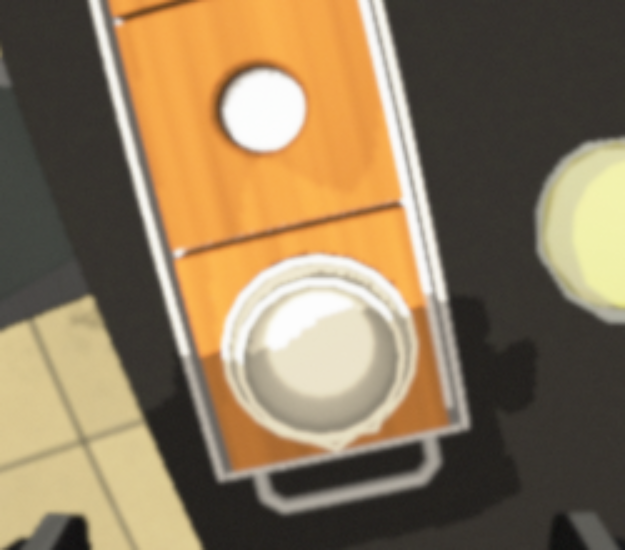

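Nested: both rims are concentric in the w7c crop, around (320,352). Next, clearances around the small dish.

```bash
python3 -c "
from w import *
c=load('w5')
for n,p in dict(cyl=(463,222),cylL=(436,225),cylB=(452,252),brush=(475,70),brushL=(450,70),white=(392,72),flaskblue=(510,115)).items(): print(n,onz(c,[p],0,True).round(3))
c=load('w7');k=np.array([(254.6,103.2)]);print('LH',onz(c,k,.029,True).round(4))
q=np.array([(178,253),(403,204),(119,20)])/2.5+[150,60];print(onz(c,q,.029,True).round(4))
"
```

```text
cyl [[0.762 0.309]]
cylL [[0.728 0.29 ]]
cylB [[0.772 0.269]]
brush [[0.682 0.476]]
brushL [[0.652 0.457]]
white [[0.592 0.417]]
flaskblue [[0.755 0.458]]
LH [[ 0.4319 -0.0614]]
[[ 0.3867 -0.0992]
 [ 0.4672 -0.109 ]
 [ 0.3958 -0.0137]]
```

>>> servo_tool(motion=[[[0.03,-0.008,-0.005,0,0,-1,1],[0.06,-0.017,-0.01,0,0,-2.2,1],[0.092,-0.026,-0.01,0,0,-3.4,1],[0.13,-0.037,-0.01,0,0,-4.3,1],[0.17,-0.048,-0.01,0,0,-5.2,1],[0.21,-0.06,-0.01,0,0,-6,1],[0.256,-0.072,-0.01,0,0,-6.8,1],[0.295,-0.086,-0.02,0,0,-7.3,1],[0.335,-0.1,-0.03,0,0,-7.8,1],[0.379,-0.114,-0.03,0,0,-8.2,1],[0.41,-0.085,-0.03,0,0,-8.5,1],[0.44,-0.06,-0.03,0,0,-8.8,1],[0.47,-0.033,-0.03,0,0,-9,1],[0.5,-0.007,-0.03,0,0,-9.2,1],[0.516,0.04,-0.03,0,0,-9.2,1],[0.516,0.04,-0.03,0,0,-9.2,1],[0.516,0.04,-0.03,0,0,-9.2,1]]])

```text
t: 14.32
eef_pos: [0.6332, 0.3278, 0.1955]
tool_rot: [-0.001, 0.525, 0.851, -0.002]
contact_force: [-0.7, 0.5, -0.3]
gripper_width: 0.997
grasp_force: 0.0
```

```bash
python3 -c "
from w import *
see('w8',.6305,.3288,.031,100,60)
plan((.63,.329,.1,117),(.63,.329,.0205,117))"
```

```text
w8 pix [277. 188.] centre [0.6293 0.3292] diam 0.0487 npts 141 box [251. 160.] [302. 211.]
t 14.37 tcp [0.6309 0.3284 0.1962] phi 116.8 grip 0.994 F [0.2 0.6 1.2] pad 0.0 q [-0.13  0.66 -0.69  1.45  0.43  1.19 -0.41]
[0.63, 0.329, 0.1, 117] -> [0.0009, -0.0001, 0.0962] [-0.05, -0.01, -0.04]
[0.63, 0.329, 0.0205, 117] -> [0.0008, 0.0003, 0.1757] [-0.05, -0.01, -0.04]
```

View pics/w8.png

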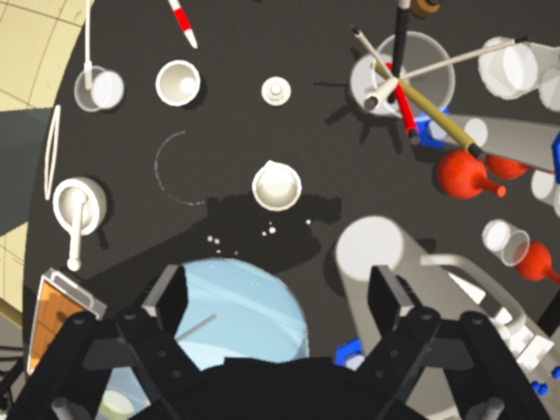

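The small dish is at (277,186), with the beaker at (370,247) clear of the fingers. Gripping.

>>> servo_tool(motion=[[[0.001,0,0.03,0,0,0,1],[0.001,0,0.065,0,0,0,1],[0.001,0,0.1,0,0,0,1],[0.001,0,0.13,0,0,0,1],[0.001,0,0.155,0,0,0,1],[0.001,0,0.17,0,0,0,1],[0.001,0,0.1765,0,0,0,1],[0.001,0,0.1765,0,0,0,1],[0.001,0,0.1765,0,0,0,0.6],[0.001,0,0.1765,0,0,0,0.4],[0.001,0,0.1765,0,0,0,0.3],[0.001,0,0.1765,0,0,0,0.3],[0.001,0,0.1765,0,0,0,0.3],[0.001,0,0.1765,0,0,0,0.3],[0.001,0,0.1765,0,0,0,0.3],[0.001,0,0.1765,0,0,0,0.3],[0.001,0,0.1765,0,0,0,0.3]]], grip_force=40)

```text
t: 15.78
eef_pos: [0.6314, 0.3308, 0.0256]
tool_rot: [0.001, 0.523, 0.852, 0.001]
contact_force: [-0.0, -1.3, 6.3]
gripper_width: 0.506
grasp_force: 40.1
```

```bash
python3 -c "
from w import *
plan((.63,.329,.15,117),(.45,.27,.17,112),(.44,.12,.17,105),(.43,-.05,.17,88),(.424,-.1455,.14,71))"
```

```text
t 15.78 tcp [0.6314 0.3308 0.0256] phi 116.9 grip 0.506 F [-0.  -1.3  6.3] pad 40.1 q [-0.18  0.84 -0.61  1.56  0.56  0.92 -0.5 ]
[0.63, 0.329, 0.15, 117] -> [-0.001, -0.0017, -0.1245] [0.03, 0.0, -0.02]
[0.45, 0.27, 0.17, 112] -> [0.0278, -0.1888, -0.145] [0.03, -0.0, 0.98]
[0.44, 0.12, 0.17, 105] -> [-0.1015, -0.2656, -0.1452] [0.03, -0.0, 2.38]
[0.43, -0.05, 0.17, 88] -> [-0.2486, -0.3514, -0.1454] [0.03, -0.01, 5.78]
[0.424, -0.1455, 0.14, 71] -> [-0.331, -0.4, -0.1156] [0.03, -0.01, 9.18]
```

>>> servo_tool(motion=[[[0,-0.001,-0.01,0,0,0,0.3],[-0.001,-0.002,-0.03,0,0,0,0.3],[-0.001,-0.002,-0.055,0,0,0,0.3],[-0.001,-0.002,-0.085,0,0,0,0.3],[-0.001,-0.002,-0.115,0,0,0,0.3],[0.003,-0.03,-0.135,0,0,0.1,0.3],[0.008,-0.06,-0.145,0,0,0.3,0.3],[0.013,-0.09,-0.145,0,0,0.5,0.3],[0.017,-0.12,-0.145,0,0,0.7,0.3],[0.022,-0.15,-0.145,0,0,0.9,0.3],[0.025,-0.175,-0.145,0,0,1,0.3],[0.015,-0.197,-0.145,0,0,1.1,0.3],[-0.01,-0.212,-0.145,0,0,1.4,0.3],[-0.035,-0.226,-0.145,0,0,1.7,0.3],[-0.06,-0.241,-0.145,0,0,2,0.3],[-0.085,-0.256,-0.145,0,0,2.2,0.3],[-0.1,-0.266,-0.145,0,0,2.4,0.3],[-0.1,-0.266,-0.145,0,0,2.4,0.3]]])

```text
t: 17.28
eef_pos: [0.4379, 0.116, 0.1687]
tool_rot: [0.001, 0.612, 0.791, -0.001]
contact_force: [-0.6, 0.1, -0.9]
gripper_width: 0.511
grasp_force: 40.9
```

```bash
python3 -c "
from w import *
plan((.43,-.05,.17,88),(.4238,-.1455,.13,71),(.4238,-.1455,.07,71))"
```

```text
t 17.28 tcp [0.4379 0.116  0.1687] phi 104.5 grip 0.511 F [-0.6  0.1 -0.9] pad 40.9 q [ 0.24  0.27 -0.73  2.09  0.24  0.86 -0.37]
[0.43, -0.05, 0.17, 88] -> [-0.1587, -0.0494, -0.0008] [-0.0, 0.04, 3.31]
[0.4238, -0.1455, 0.13, 71] -> [-0.2494, -0.0793, 0.0396] [0.0, 0.04, 6.71]
[0.4238, -0.1455, 0.07, 71] -> [-0.2492, -0.0793, 0.0996] [0.0, 0.04, 6.71]
```

>>> servo_tool(motion=[[[-0.025,-0.008,0,0,0,0.6,0.3],[-0.055,-0.017,0,0,0,1.2,0.3],[-0.09,-0.028,0,0,0,1.9,0.3],[-0.125,-0.039,0,0,0,2.6,0.3],[-0.159,-0.05,0,0,0,3.3,0.3],[-0.185,-0.058,0.005,0,0,4.3,0.3],[-0.21,-0.066,0.015,0,0,5.3,0.3],[-0.235,-0.075,0.025,0,0,6.2,0.3],[-0.249,-0.0793,0.035,0,0,6.7,0.3],[-0.249,-0.0793,0.04,0,0,6.7,0.3],[-0.249,-0.0793,0.06,0,0,6.7,0.3],[-0.249,-0.0793,0.08,0,0,6.7,0.3],[-0.249,-0.0793,0.09,0,0,6.7,0.3],[-0.249,-0.0793,0.09,0,0,6.7,0.3]]])

```text
t: 18.45
eef_pos: [0.4249, -0.1386, 0.0767]
tool_rot: [-0.002, 0.811, 0.585, -0.001]
contact_force: [0.1, -0.8, -0.4]
gripper_width: 0.507
grasp_force: 40.9
```

```bash
python3 -c "
from w import *
c=snap('w9')
plan((.424,-.1455,.0585,71))
cv2.imwrite('pics/w9c.png',cv2.resize(c['img'][60:280,150:400,::-1],(625,550)))
"
```

```text
t 18.5 tcp [ 0.4256 -0.139   0.0778] phi 71.6 grip 0.509 F [0.2 0.2 0.1] pad 40.9 q [ 0.56  0.37 -0.44  2.19  0.27  0.63 -0.4 ]
[0.424, -0.1455, 0.0585, 71] -> [-0.0067, 0.0006, 0.0193] [-0.02, -0.01, 0.11]
```

View pics/w9c.png

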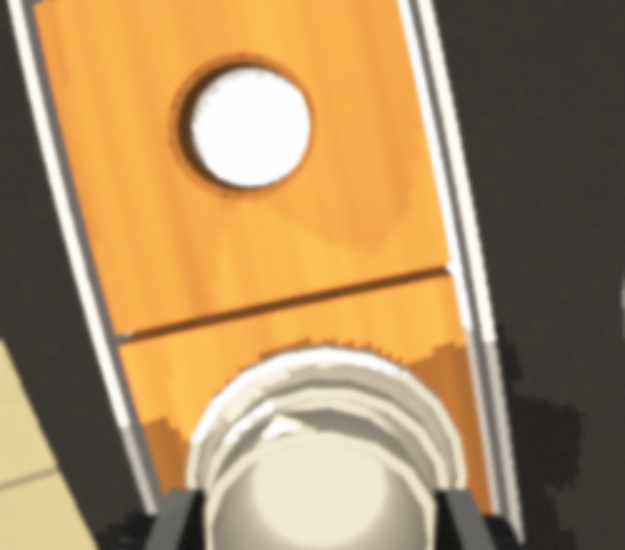

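That's the last picture I may view: the small dish hangs level over the nest, and the large hole is centred at crop (243,125). From here I use numbers only.

>>> servo_tool(motion=[[[-0.005,0.0005,0.003,0,0,0.1,0.3],[-0.0067,0.0005,0.008,0,0,0.1,0.3],[-0.0067,0.0005,0.012,0,0,0.1,0.3],[-0.0067,0.0005,0.016,0,0,0.1,0.3],[-0.0067,0.0005,0.0185,0,0,0.1,0.3],[-0.0067,0.0005,0.0185,0,0,0.1,0.3],[-0.0067,0.0005,0.0185,0,0,0.1,0.3]]])

```text
t: 19.08
eef_pos: [0.4241, -0.1469, 0.0597]
tool_rot: [-0.0, 0.815, 0.58, -0.0]
contact_force: [0.4, 0.2, -0.8]
gripper_width: 0.512
grasp_force: 40.9
```

```bash
python3 -c "
from w import *
plan((.424,-.1455,.057,71))
c=load('w9')
print(onz(c,[(247.2,110)],.029,True).round(4))
im=cv2.cvtColor(c['img'],cv2.COLOR_RGB2HSV)
k=blob(c,(250,111),200,40,40);print('floor disc',circ(onz(c,k,.003,True)).round(4),circ(onz(c,k,.0,True)).round(4))"
```

```text
t 19.08 tcp [ 0.4241 -0.1469  0.0597] phi 70.9 grip 0.512 F [ 0.4  0.2 -0.8] pad 40.9 q [ 0.55  0.41 -0.42  2.2   0.29  0.59 -0.42]
[0.424, -0.1455, 0.057, 71] -> [0.0012, -0.0006, 0.0027] [-0.0, -0.0, -0.02]
[[ 0.4316 -0.0607]]
floor disc [ 0.4308 -0.0608  0.015 ] [ 0.4306 -0.0608  0.0152]
```

>>> servo_tool(motion=[[[0,0,0.001,0,0,0,0.3],[0,0,0.002,0,0,0,0.3],[0,0,0.0027,0,0,0,0.3],[0,0,0.0035,0,0,0,0.3],[0,0,0.0035,0,0,0,0.3]]])

```text
t: 19.5
eef_pos: [0.4245, -0.1469, 0.0573]
tool_rot: [0.0, 0.815, 0.58, -0.0]
contact_force: [-4.2, 0.6, 14.9]
gripper_width: 0.514
grasp_force: 42.4
```

```bash
python3 -c "
from w import *
plan((.424,-.1455,.057,71))"
```

```text
t 19.5 tcp [ 0.4245 -0.1469  0.0573] phi 70.9 grip 0.514 F [-4.2  0.6 14.9] pad 42.4 q [ 0.55  0.41 -0.42  2.2   0.3   0.58 -0.42]
[0.424, -0.1455, 0.057, 71] -> [0.0012, -0.0009, 0.0003] [0.0, 0.01, -0.02]
```

>>> servo_tool(motion=[[[0,0,-0.001,0,0,0,0.3],[0,0,-0.0015,0,0,0,0.5],[0,0,-0.0015,0,0,0,0.65],[0,0,-0.0015,0,0,0,0.8],[0,0,-0.0015,0,0,0,1],[0,0,-0.0015,0,0,0,1],[0,0,-0.0015,0,0,0,1],[0,0,-0.01,0,0,0,1],[0,0,-0.03,0,0,0,1],[0,0,-0.06,0,0,0,1],[0,0,-0.09,0,0,0,1],[0,0,-0.12,0,0,0,1],[0,0,-0.125,0,0,0,1],[0,0,-0.125,0,0,0,1],[0,0,-0.125,0,0,0,1]]])

```text
t: 20.75
eef_pos: [0.4239, -0.1471, 0.1813]
tool_rot: [0.0, 0.815, 0.58, -0.0]
contact_force: [-0.5, -0.3, 0.0]
gripper_width: 1.001
grasp_force: 0.0
```

```bash
python3 -c "
from w import *
plan((.43,-.05,.19,88),(.44,.12,.2,105),(.45,.28,.2,115),(.504,.3796,.2,127))
c=snap('w10')
for z,n in((.063,'S'),(.053,'M'),(.043,'L')): print(n,project(c,[.424,-.1455,z],True).round(1))
g=cv2.GaussianBlur(cv2.cvtColor(c['img'],cv2.COLOR_RGB2GRAY),(3,3),0)
p=project(c,[.424,-.1455,.055],True)[0]
# radial edge profile: outermost dark->bright jumps along horizontals and verticals, for reading off the rims
u,v=map(int,p)
print('row',v,g[v,u-60:u+61:1].tolist());print('col',u,g[v-60:v+61:1,u].tolist())
"
```

```text
t 20.75 tcp [ 0.4239 -0.1471  0.1813] phi 70.9 grip 1.001 F [-0.5 -0.3  0. ] pad 0.0 q [ 0.64  0.2  -0.5   2.1   0.13  0.87 -0.26]
[0.43, -0.05, 0.19, 88] -> [0.0937, -0.026, -0.0087] [0.0, 0.0, -3.42]
[0.44, 0.12, 0.2, 105] -> [0.2576, -0.0722, -0.0188] [0.0, 0.01, -6.82]
[0.45, 0.28, 0.2, 115] -> [0.4121, -0.1151, -0.0189] [0.0, 0.01, -8.82]
[0.504, 0.3796, 0.2, 127] -> [0.5239, -0.0967, -0.0189] [0.0, 0.01, -11.22]
S [[277.6 200.4]]
M [[277.6 197.3]]
L [[277.6 194.3]]
row 197 [52, 53, 53, 52, 55, 80, 136, 198, 231, 226, 189, 143, 121, 132, 158, 176, 184, 184, 181, 175, 167, 170, 197, 229, 242, 235, 227, 232, 243, 247, 233, 200, 180, 196, 227, 243, 237, 208, 175, 164, 173, 186, 198, 214, 231, 244, 248, 247, 243, 236, 230, 227, 226, 226, 226, 226, 226, 226, 226, 226, 226, 226, 226, 226, 226, 226, 226, 226, 226, 226, 226, 226, 226, 226, 226, 223, 214, 198, 181, 167, 156, 148, 140, 140, 154, 181, 199, 192, 167, 154, 171, 196, 201, 188, 180, 189, 197, 185, 158, 136, 126, 121, 119, 122, 136, 159, 178, 179, 160, 144, 150, 164, 159, 128, 84, 51, 37, 34, 33, 33, 34]
col 277 [188, 188, 188, 188, 189, 187, 176, 150, 126, 130, 154, 174, 182, 184, 184, 184, 184, 184, 183, 186, 204, 229, 244, 244, 237, 230, 226, 218, 210, 218, 237, 247, 240, 221, 203, 193, 188, 184, 197, 224, 244, 251, 251, 250, 251, 252, 253, 253, 252, 248, 241, 232, 227, 226, 226, 226, 226, 226, 226, 226, 226, 226, 226, 226, 226, 226, 226, 226, 226, 226, 226, 226, 225, 221, 212, 198, 186, 178, 171, 166, 162, 157, 153, 149, 145, 141, 138, 135, 140, 157, 186, 209, 218, 213, 195, 165, 141, 136, 149, 160, 152, 118, 76, 47, 36, 34, 34, 34, 33, 34, 35, 42, 61, 92, 124, 149, 162, 159, 137, 102, 65]
```

Row/column profile rim peaks are symmetric, so all three dishes are nested concentrically. Moving on to the large crucible.

>>> servo_tool(motion=[[[0.03,-0.008,-0.005,0,0,-1.1,1],[0.06,-0.017,-0.009,0,0,-2.2,1],[0.094,-0.026,-0.009,0,0,-3.4,1],[0.13,-0.036,-0.012,0,0,-4.2,1],[0.17,-0.048,-0.015,0,0,-5.1,1],[0.21,-0.059,-0.018,0,0,-6,1],[0.257,-0.072,-0.019,0,0,-6.8,1],[0.295,-0.083,-0.019,0,0,-7.4,1],[0.335,-0.094,-0.019,0,0,-8,1],[0.375,-0.105,-0.019,0,0,-8.5,1],[0.412,-0.115,-0.019,0,0,-9,1],[0.45,-0.108,-0.019,0,0,-9.7,1],[0.49,-0.102,-0.019,0,0,-10.5,1],[0.524,-0.0967,-0.019,0,0,-11.2,1],[0.524,-0.0967,-0.019,0,0,-11.2,1],[0.524,-0.0967,-0.019,0,0,-11.2,1],[0.524,-0.0967,-0.019,0,0,-11.2,1]]])

```text
t: 22.22
eef_pos: [0.5031, 0.379, 0.1982]
tool_rot: [-0.001, 0.447, 0.895, -0.002]
contact_force: [-0.6, -1.0, 0.1]
gripper_width: 1.001
grasp_force: 0.0
```

```bash
python3 -c "
from w import *
c=see('w11',.504,.3796,.041,110,60)
k=blob(c,project(c,[.504,.3796,.041],True)[0],110,60)
# height check: body below rim shows only if off-axis
plan((.504,.3796,.1,127),(.504,.3796,.03,127))
for n,p in dict(cup=(.376,.335,.036),mortar=(.4396,.2087,.038)).items(): print(n,np.hypot(p[0]-.504,p[1]-.3796))"
```

```text
w11 pix [280. 192.] centre [0.5012 0.38  ] diam 0.0436 npts 128 box [255. 167.] [301. 212.]
t 22.27 tcp [0.5035 0.3784 0.1988] phi 126.9 grip 1.0 F [0.2 0.3 0.7] pad 0.0 q [-0.17  0.56 -0.81  1.66  0.44  1.12 -0.46]
[0.504, 0.3796, 0.1, 127] -> [0.0007, 0.0014, 0.0988] [-0.03, 0.01, -0.03]
[0.504, 0.3796, 0.03, 127] -> [0.0007, 0.0017, 0.1688] [-0.03, 0.01, -0.03]
cup 0.1355476300051019
mortar 0.18263124048201612
```

>>> servo_tool(motion=[[[0.001,0.001,0.03,0,0,0,1],[0.001,0.001,0.065,0,0,0,1],[0.001,0.001,0.1,0,0,0,1],[0.001,0.001,0.13,0,0,0,1],[0.001,0.001,0.155,0,0,0,1],[0.001,0.001,0.168,0,0,0,1],[0.001,0.001,0.174,0,0,0,1],[0.001,0.001,0.174,0,0,0,1],[0.001,0.001,0.174,0,0,0,0.6],[0.001,0.001,0.174,0,0,0,0.4],[0.001,0.001,0.174,0,0,0,0.25],[0.001,0.001,0.174,0,0,0,0.25],[0.001,0.001,0.174,0,0,0,0.25],[0.001,0.001,0.174,0,0,0,0.25],[0.001,0.001,0.174,0,0,0,0.25],[0.001,0.001,0.174,0,0,0,0.25],[0.001,0.001,0.174,0,0,0,0.25]]], grip_force=40)

```text
t: 23.68
eef_pos: [0.505, 0.382, 0.0281]
tool_rot: [0.001, 0.447, 0.895, 0.001]
contact_force: [-1.7, -1.1, 7.5]
gripper_width: 0.459
grasp_force: 39.3
```

```bash
python3 -c "
from w import *
plan((.504,.38,.13,127),(.45,.28,.18,118),(.44,.12,.18,105))"
```

```text
t 23.68 tcp [0.505  0.382  0.0281] phi 126.9 grip 0.459 F [-1.7 -1.1  7.5] pad 39.3 q [-0.26  0.76 -0.69  1.76  0.62  0.85 -0.59]
[0.504, 0.38, 0.13, 127] -> [-0.0011, -0.0018, -0.1019] [0.02, 0.0, -0.02]
[0.45, 0.28, 0.18, 118] -> [-0.0486, -0.1049, -0.1521] [0.02, 0.0, 1.78]
[0.44, 0.12, 0.18, 105] -> [-0.1705, -0.209, -0.1524] [0.02, -0.0, 4.38]
```

>>> servo_tool(motion=[[[0,-0.001,-0.01,0,0,0,0.25],[-0.001,-0.002,-0.03,0,0,0,0.25],[-0.001,-0.002,-0.06,0,0,0,0.25],[-0.001,-0.002,-0.09,0,0,0,0.25],[-0.005,-0.01,-0.115,0,0,0.2,0.25],[-0.017,-0.035,-0.135,0,0,0.6,0.25],[-0.03,-0.065,-0.15,0,0,1,0.25],[-0.045,-0.097,-0.152,0,0,1.6,0.25],[-0.065,-0.12,-0.152,0,0,2,0.25],[-0.09,-0.14,-0.152,0,0,2.6,0.25],[-0.115,-0.162,-0.152,0,0,3.2,0.25],[-0.14,-0.184,-0.152,0,0,3.7,0.25],[-0.16,-0.2,-0.152,0,0,4.2,0.25],[-0.17,-0.209,-0.152,0,0,4.4,0.25],[-0.17,-0.209,-0.152,0,0,4.4,0.25],[-0.17,-0.209,-0.152,0,0,4.4,0.25]]])

```text
t: 25.02
eef_pos: [0.4395, 0.1195, 0.179]
tool_rot: [0.001, 0.61, 0.793, 0.0]
contact_force: [0.0, 0.5, 0.3]
gripper_width: 0.463
grasp_force: 40.4
```

```bash
python3 -c "
from w import *
plan((.434,.03,.15,94),(.4314,-.0606,.12,82),(.4314,-.0606,.08,82))"
```

```text
t 25.02 tcp [0.4395 0.1195 0.179 ] phi 104.8 grip 0.463 F [0.  0.5 0.3] pad 40.4 q [ 0.29  0.27 -0.78  2.07  0.24  0.89 -0.38]
[0.434, 0.03, 0.15, 94] -> [-0.0851, -0.0283, 0.029] [0.01, 0.01, 2.17]
[0.4314, -0.0606, 0.12, 82] -> [-0.172, -0.054, 0.059] [0.01, 0.0, 4.57]
[0.4314, -0.0606, 0.08, 82] -> [-0.172, -0.0541, 0.099] [0.01, 0.0, 4.57]
```

>>> servo_tool(motion=[[[-0.025,-0.008,0.008,0,0,0.6,0.25],[-0.055,-0.018,0.018,0,0,1.4,0.25],[-0.085,-0.028,0.029,0,0,2.2,0.25],[-0.115,-0.037,0.039,0,0,3,0.25],[-0.145,-0.046,0.05,0,0,3.8,0.25],[-0.165,-0.052,0.058,0,0,4.4,0.25],[-0.172,-0.054,0.065,0,0,4.6,0.25],[-0.172,-0.054,0.08,0,0,4.6,0.25],[-0.172,-0.054,0.09,0,0,4.6,0.25],[-0.172,-0.054,0.099,0,0,4.6,0.25],[-0.172,-0.054,0.099,0,0,4.6,0.25],[-0.172,-0.054,0.099,0,0,4.6,0.25],[-0.172,-0.054,0.099,0,0,4.6,0.25]]])

```text
t: 26.1
eef_pos: [0.4319, -0.0595, 0.0797]
tool_rot: [0.0, 0.755, 0.656, 0.0]
contact_force: [0.6, -0.0, -0.8]
gripper_width: 0.46
grasp_force: 40.4
```

```bash
python3 -c "
from w import *
plan((.4314,-.0606,.055,82),(.4314,-.0606,.039,82))
c=snap('w12')
p=project(c,[*bot.get_obs()['eef_pos'][:2],.08+.013],True)[0]
k=blob(c,p,110,70);s=circ(onz(c,k,.093,True));print('crucible rim',s.round(4),k.min(0),k.max(0),p)"
```

```text
t 26.1 tcp [ 0.4319 -0.0595  0.0797] phi 82.0 grip 0.46 F [ 0.6 -0.  -0.8] pad 40.4 q [ 0.47  0.37 -0.56  2.21  0.33  0.64 -0.46]
[0.4314, -0.0606, 0.055, 82] -> [-0.0012, -0.0004, 0.0247] [0.01, -0.0, 0.0]
[0.4314, -0.0606, 0.039, 82] -> [-0.0012, -0.0004, 0.0407] [0.01, -0.0, 0.0]
crucible rim [ 0.431  -0.0711  0.0314] [233. 213.] [330. 352.] [279.30853485 283.13195457]
```

>>> servo_tool(motion=[[[-0.001,0,0.008,0,0,0,0.25],[-0.001,0,0.016,0,0,0,0.25],[-0.001,0,0.024,0,0,0,0.25],[-0.001,0,0.03,0,0,0,0.25],[-0.001,0,0.035,0,0,0,0.25],[-0.001,0,0.037,0,0,0,0.25],[-0.001,0,0.037,0,0,0,0.25]]])

```text
t: 26.73
eef_pos: [0.4313, -0.0611, 0.0418]
tool_rot: [-0.0, 0.755, 0.656, -0.0]
contact_force: [0.9, -0.4, 0.4]
gripper_width: 0.462
grasp_force: 40.4
```

```bash
python3 -c "
from w import *
plan((.4314,-.0606,.037,82))"
```

```text
t 26.73 tcp [ 0.4313 -0.0611  0.0418] phi 81.9 grip 0.462 F [ 0.9 -0.4  0.4] pad 40.4 q [ 0.43  0.44 -0.51  2.23  0.4   0.56 -0.53]
[0.4314, -0.0606, 0.037, 82] -> [0.0005, -0.0, 0.0048] [-0.0, -0.0, -0.02]
```

>>> servo_tool(motion=[[[0,0,0.0015,0,0,0,0.25],[0,0,0.003,0,0,0,0.25],[0,0,0.0045,0,0,0,0.25],[0,0,0.0045,0,0,0,0.25]]])

```text
t: 27.07
eef_pos: [0.4321, -0.0611, 0.038]
tool_rot: [0.0, 0.755, 0.655, 0.001]
contact_force: [2.8, 0.3, -0.3]
gripper_width: 0.458
grasp_force: 40.4
```

```bash
python3 -c "
from w import *
plan((.4314,-.0606,.037,82))"
```

```text
t 27.07 tcp [ 0.4321 -0.0611  0.038 ] phi 81.9 grip 0.458 F [ 2.8  0.3 -0.3] pad 40.4 q [ 0.42  0.45 -0.5   2.23  0.41  0.55 -0.53]
[0.4314, -0.0606, 0.037, 82] -> [0.0004, -0.0008, 0.001] [0.02, -0.01, -0.02]
```

>>> servo_tool(motion=[[[0,-0.0005,0.001,0,0,0,0.25],[0,-0.0005,0.002,0,0,0,0.25],[0,-0.0005,0.002,0,0,0,0.25],[0,-0.0005,0.002,0,0,0,0.25]]])

```text
t: 27.4
eef_pos: [0.4324, -0.061, 0.0364]
tool_rot: [0.001, 0.755, 0.656, 0.001]
contact_force: [4.5, 1.8, 4.0]
gripper_width: 0.459
grasp_force: 40.6
```

```bash
python3 -c "
from w import *
plan((.4314,-.0606,.037,82))"
```

```text
t 27.4 tcp [ 0.4324 -0.061   0.0364] phi 81.9 grip 0.459 F [4.5 1.8 4. ] pad 40.6 q [ 0.42  0.45 -0.5   2.23  0.42  0.54 -0.54]
[0.4314, -0.0606, 0.037, 82] -> [0.0002, -0.001, -0.0006] [0.03, -0.01, -0.02]
```

>>> servo_tool(motion=[[[0,0.001,0,0,0,0,0.25],[0,0.001,0,0,0,0,0.25],[0,0.001,0,0,0,0,0.45],[0,0.001,0,0,0,0,0.55],[0,0.001,0,0,0,0,0.7],[0,0.001,0,0,0,0,1],[0,0.001,0,0,0,0,1],[0,0.001,0,0,0,0,1],[0,0.001,-0.015,0,0,0,1],[0,0.001,-0.035,0,0,0,1],[0,0.001,-0.06,0,0,0,1],[0,0.001,-0.09,0,0,0,1],[0,0.001,-0.125,0,0,0,1],[0,0.001,-0.15,0,0,0,1],[0,0.001,-0.15,0,0,0,1],[0,0.001,-0.15,0,0,0,1]]])

```text
t: 28.73
eef_pos: [0.4324, -0.0617, 0.1868]
tool_rot: [0.001, 0.755, 0.655, 0.001]
contact_force: [-0.7, -0.2, -1.0]
gripper_width: 0.998
grasp_force: 0.0
```

```bash
python3 -c "
from w import *
plan((.43,-.15,.19,71),(.48,-.24,.19,62),(.5753,-.2685,.18,65))
c=snap('w13')
# crucible rim at z=.05 : blob against wood
p=project(c,[.4314,-.0606,.05],True)[0];k=blob(c,p,120,40,70)
s=circ(onz(c,k,.05,True));print('CL rim',s.round(4),k.min(0),k.max(0),p)
"
```

```text
t 28.73 tcp [ 0.4324 -0.0617  0.1868] phi 81.9 grip 0.998 F [-0.7 -0.2 -1. ] pad 0.0 q [ 0.58  0.19 -0.64  2.11  0.15  0.88 -0.29]
[0.43, -0.15, 0.19, 71] -> [-0.0877, 0.0102, -0.0031] [0.03, 0.01, 2.17]
[0.48, -0.24, 0.19, 62] -> [-0.1697, 0.0724, -0.0028] [0.03, 0.01, 3.97]
[0.5753, -0.2685, 0.18, 65] -> [-0.1845, 0.1707, 0.0075] [0.03, 0.01, 3.37]
CL rim [ 0.4316 -0.0603  0.0207] [253. 172.] [300. 217.] [276.60636568 195.36286666]
```

```bash
python3 -c "
from w import *
c=load('w4')
for n,p in dict(flask=(405,152),flaskR=(437,170),flasktop=(472,178),bottle=(517,292),bottleL=(498,295),CS=(455,262)).items(): print(n,onz(c,[p],0 if n!='CS' else .032,True).round(3), onz(c,[p],.1,True).round(3))
k=blob(c,(455,262),120,25,70);print(circ(onz(c,k,.032,True)).round(4))"
```

```text
flask [[ 0.553 -0.149]] [[ 0.517 -0.124]]
flaskR [[ 0.583 -0.177]] [[ 0.537 -0.143]]
flasktop [[ 0.623 -0.198]] [[ 0.564 -0.156]]
bottle [[ 0.685 -0.379]] [[ 0.604 -0.276]]
bottleL [[ 0.651 -0.367]] [[ 0.582 -0.268]]
CS [[ 0.573 -0.265]] [[ 0.541 -0.216]]
[ 0.573  -0.2681  0.0156]
```

>>> servo_tool(motion=[[[-0.03,0.004,-0.003,0,0,0.7,1],[-0.06,0.007,-0.003,0,0,1.4,1],[-0.088,0.01,-0.003,0,0,2.2,1],[-0.115,0.03,-0.003,0,0,2.8,1],[-0.145,0.052,-0.003,0,0,3.4,1],[-0.17,0.072,-0.003,0,0,3.9,1],[-0.174,0.1,0,0,0,3.7,1],[-0.178,0.13,0.002,0,0,3.5,1],[-0.182,0.155,0.004,0,0,3.4,1],[-0.1845,0.17,0.007,0,0,3.4,1],[-0.1845,0.17,0.007,0,0,3.4,1],[-0.1845,0.17,0.007,0,0,3.4,1],[-0.1845,0.17,0.007,0,0,3.4,1]]])

```text
t: 29.87
eef_pos: [0.5725, -0.2673, 0.1772]
tool_rot: [-0.001, 0.844, 0.537, -0.001]
contact_force: [-0.6, -0.6, 0.3]
gripper_width: 1.002
grasp_force: 0.0
```

```bash
python3 -c "
from w import *
see('w14',.5748,-.2685,.032,120,45)
plan((.5748,-.2685,.02,65))"
```

```text
w14 pix [281. 194.] centre [ 0.5736 -0.2685] diam 0.0298 npts 90 box [264. 179.] [297. 210.]
t 29.92 tcp [ 0.5726 -0.2675  0.1778] phi 64.9 grip 0.999 F [-0.3  0.6  0.9] pad 0.0 q [ 0.66  0.5  -0.44  1.69  0.24  1.01 -0.3 ]
[0.5748, -0.2685, 0.02, 65] -> [0.0001, 0.0028, 0.1578] [-0.03, 0.01, -0.02]
```

>>> servo_tool(motion=[[[0,0.0025,0.03,0,0,0,1],[0,0.0025,0.065,0,0,0,1],[0,0.0025,0.1,0,0,0,1],[0,0.0025,0.13,0,0,0,1],[0,0.0025,0.15,0,0,0,1],[0,0.0025,0.159,0,0,0,1],[0,0.0025,0.159,0,0,0,1],[0,0.0025,0.159,0,0,0,0.6],[0,0.0025,0.159,0,0,0,0.45],[0,0.0025,0.159,0,0,0,0.35],[0,0.0025,0.159,0,0,0,0.2],[0,0.0025,0.159,0,0,0,0.1],[0,0.0025,0.159,0,0,0,0.1],[0,0.0025,0.159,0,0,0,0.1],[0,0.0025,0.159,0,0,0,0.1],[0,0.0025,0.159,0,0,0,0.1],[0,0.0025,0.159,0,0,0,0.1],[0,0.0025,0.159,0,0,0,0.1]]], grip_force=30)

```text
t: 31.42
eef_pos: [0.5771, -0.2693, 0.0211]
tool_rot: [0.001, 0.844, 0.537, 0.0]
contact_force: [-0.4, -0.7, 6.1]
gripper_width: 0.311
grasp_force: 29.1
```

```bash
python3 -c "
from w import *
plan((.575,-.2685,.13,65),(.47,-.23,.18,65),(.43,-.14,.18,74),(.433,-.04,.17,84),(.4405,.0261,.15,93))"
```

```text
t 31.42 tcp [ 0.5771 -0.2693  0.0211] phi 64.9 grip 0.311 F [-0.4 -0.7  6.1] pad 29.1 q [ 0.61  0.69 -0.37  1.77  0.35  0.74 -0.39]
[0.575, -0.2685, 0.13, 65] -> [-0.0002, -0.002, -0.1089] [0.02, 0.0, -0.02]
[0.47, -0.23, 0.18, 65] -> [-0.0099, -0.1134, -0.1591] [0.02, 0.0, -0.02]
[0.43, -0.14, 0.18, 74] -> [0.0546, -0.1878, -0.1593] [0.02, 0.0, -1.82]
[0.433, -0.04, 0.17, 84] -> [0.1465, -0.2275, -0.1493] [0.02, 0.0, -3.82]
[0.4405, 0.0261, 0.15, 93] -> [0.2095, -0.2488, -0.1294] [0.02, 0.01, -5.62]
```

>>> servo_tool(motion=[[[0,-0.001,-0.01,0,0,0,0.1],[0,-0.002,-0.03,0,0,0,0.1],[0,-0.002,-0.06,0,0,0,0.1],[0,-0.002,-0.09,0,0,0,0.1],[-0.001,-0.015,-0.115,0,0,0,0.1],[-0.003,-0.04,-0.135,0,0,0,0.1],[-0.006,-0.07,-0.15,0,0,0,0.1],[-0.009,-0.1,-0.159,0,0,0,0.1],[0,-0.125,-0.159,0,0,-0.3,0.1],[0.018,-0.148,-0.159,0,0,-0.8,0.1],[0.036,-0.168,-0.159,0,0,-1.3,0.1],[0.055,-0.187,-0.159,0,0,-1.8,0.1],[0.08,-0.199,-0.157,0,0,-2.4,0.1],[0.105,-0.21,-0.155,0,0,-3,0.1],[0.13,-0.221,-0.152,0,0,-3.5,0.1],[0.155,-0.23,-0.147,0,0,-4,0.1],[0.18,-0.239,-0.139,0,0,-4.8,0.1],[0.2,-0.245,-0.132,0,0,-5.4,0.1],[0.2095,-0.2488,-0.129,0,0,-5.6,0.1],[0.2095,-0.2488,-0.129,0,0,-5.6,0.1]]])

```text
t: 33.08
eef_pos: [0.4396, 0.0283, 0.1488]
tool_rot: [-0.0, 0.688, 0.726, 0.0]
contact_force: [-0.4, -1.4, 0.2]
gripper_width: 0.308
grasp_force: 29.6
```

```bash
python3 -c "
from w import *
c=snap('w15')
im=cv2.cvtColor(c['img'],cv2.COLOR_RGB2HSV)
m=((im[...,1]>110)&(im[...,0]<25)&(im[...,2]>70)).astype(np.uint8)
m[:,:120]=0;m[:,440:]=0;m[330:]=0
m=cv2.morphologyEx(m,cv2.MORPH_OPEN,np.ones((5,5)))
n,l,st,_=cv2.connectedComponentsWithStats(m)
for i in range(1,n):
  if st[i,4]>800:
    q=np.argwhere(l==i)[:,::-1];p=onz(c,q,.029,True);print(st[i],cv2.minAreaRect(p.astype(np.float32)))
plan((.4405,.0261,.06,93))
# hole edge in w13/w12/w7 : floor disc of the small hole seen through it
for n in('w12','w13','w7','w10'):
  d=load(n);p=project(d,[.4405,.0261,.016],True)[0]
  try:
    k=blob(d,p,200,18,50);print(n,p.round(),k.min(0),k.max(0),circ(onz(d,k,.0,True)).round(4),circ(onz(d,k,.029,True)).round(4))
  except Exception as e: print(n,p,e)
"
```

```text
[ 224  148  114  117 9454] ((0.43956053256988525, 0.01607299968600273), (0.10694713145494461, 0.08407728374004364), 83.77143096923828)
[246 298  61  32 829] ((0.44280481338500977, -0.08546076714992523), (0.05962694063782692, 0.03805231302976608), 3.3807852268218994)
t 33.13 tcp [0.4396 0.0265 0.149 ] phi 93.0 grip 0.31 F [ 0.2 -0.7  0.3] pad 29.6 q [ 0.43  0.28 -0.71  2.14  0.25  0.81 -0.39]
[0.4405, 0.0261, 0.06, 93] -> [-0.0005, 0.0009, 0.089] [-0.01, 0.0, -0.01]
w12 [273.  94.] [257.  80.] [290. 111.] [0.4403 0.0259 0.0109] [0.4405 0.0245 0.0095]
w13 [273.  98.] [262.  88.] [284. 109.] [0.4403 0.0258 0.0107] [0.4404 0.0247 0.0097]
w7 [233.  14.] [224.   8.] [243.  22.] [0.4398 0.0299 0.0077] [0.4406 0.0203 0.007 ]
w10 [234.  16.] [225.  11.] [244.  23.] [0.4401 0.0299 0.0076] [0.4408 0.0204 0.0069]
```

>>> servo_tool(motion=[[[0,0.001,0.02,0,0,0,0.1],[-0.0003,0.0012,0.045,0,0,0,0.1],[-0.0003,0.0012,0.07,0,0,0,0.1],[-0.0003,0.0012,0.085,0,0,0,0.1],[-0.0003,0.0012,0.095,0,0,0,0.1],[-0.0003,0.0012,0.102,0,0,0,0.1],[-0.0003,0.0012,0.108,0,0,0,0.1],[-0.0003,0.0012,0.11,0,0,0,0.1],[-0.0003,0.0012,0.11,0,0,0,0.1]]])

```text
t: 33.88
eef_pos: [0.4417, 0.0258, 0.0391]
tool_rot: [0.0, 0.689, 0.725, 0.0]
contact_force: [0.7, -1.5, -0.9]
gripper_width: 0.311
grasp_force: 29.8
```

```bash
python3 -c "
from w import *
plan((.4408,.0263,.0346,93))"
```

```text
t 33.88 tcp [0.4417 0.0258 0.0391] phi 92.9 grip 0.311 F [ 0.7 -1.5 -0.9] pad 29.8 q [ 0.29  0.47 -0.58  2.21  0.48  0.58 -0.6 ]
[0.4408, 0.0263, 0.0346, 93] -> [0.0006, -0.0008, 0.0045] [0.01, 0.0, -0.03]
```

>>> servo_tool(motion=[[[0.0003,-0.0004,0.0015,0,0,0,0.1],[0.0003,-0.0004,0.003,0,0,0,0.1],[0.0003,-0.0004,0.0045,0,0,0,0.1],[0.0003,-0.0004,0.005,0,0,0,0.1],[0.0003,-0.0004,0.005,0,0,0,0.1]]])

```text
t: 34.3
eef_pos: [0.4418, 0.0266, 0.0342]
tool_rot: [0.001, 0.689, 0.725, 0.001]
contact_force: [2.8, 1.2, 1.6]
gripper_width: 0.309
grasp_force: 29.8
```

```bash
python3 -c "
from w import *
plan((.4408,.0263,.0346,93))"
```

```text
t 34.3 tcp [0.4418 0.0266 0.0342] phi 92.9 grip 0.309 F [2.8 1.2 1.6] pad 29.8 q [ 0.28  0.48 -0.58  2.21  0.49  0.57 -0.61]
[0.4408, 0.0263, 0.0346, 93] -> [-0.0003, -0.001, -0.0004] [0.02, -0.01, -0.02]
```

>>> servo_tool(motion=[[[0,0.0007,0.001,0,0,0,0.1],[0,0.0007,0.001,0,0,0,0.1],[0,0.0007,0.0005,0,0,0,0.35],[0,0.0007,0.0005,0,0,0,0.45],[0,0.0007,0,0,0,0,0.6],[0,0.0007,0,0,0,0,0.8],[0,0.0007,0,0,0,0,1],[0,0.0007,0,0,0,0,1],[0,0.0007,-0.015,0,0,0,1],[0,0.0007,-0.035,0,0,0,1],[0,0.0007,-0.06,0,0,0,1],[0,0.0007,-0.09,0,0,0,1],[0,0.0007,-0.125,0,0,0,1],[0,0.0007,-0.15,0,0,0,1],[0,0.0007,-0.15,0,0,0,1],[0,0.0007,-0.15,0,0,0,1]]])

```text
t: 35.63
eef_pos: [0.4422, 0.0261, 0.1849]
tool_rot: [0.001, 0.689, 0.725, 0.001]
contact_force: [-0.4, -0.5, 0.3]
gripper_width: 1.003
grasp_force: 0.0
```

```bash
python3 -c "
from w import *
plan((.43,-.0606,.2,93))
c=snap('w16');s=bot.read_camera('side')
for n,x,y,h,w in(('CS',.4405,.0262,.0455,.03),('CL',.4316,-.0605,.050,.043)):
  p=project(c,[x,y,h],True)[0];k=blob(c,p,120,45,70);q=circ(onz(c,k,h,True));e=cv2.fitEllipse(k.astype(np.float32))
  print(n,q.round(4),k.min(0),k.max(0),p.round(1),e)
  a=np.linspace(0,6.28,60);b=project(s,np.c_[x+w/2*np.cos(a),y+w/2*np.sin(a),0*a+h]);print('side pred',b.min(0).round(1),b.max(0).round(1))
  try: k=blob(s,b.mean(0),150,25,60);print('side seen',k.min(0),k.max(0))
  except Exception as e: print(e)
"
```

```text
t 35.63 tcp [0.4422 0.0261 0.1849] phi 92.9 grip 1.003 F [-0.4 -0.5  0.3] pad 0.0 q [ 0.47  0.23 -0.75  2.1   0.2   0.88 -0.34]
[0.43, -0.0606, 0.2, 93] -> [-0.086, -0.0165, -0.0151] [0.03, 0.01, -0.03]
CS [0.4409 0.0268 0.0141] [261. 180.] [292. 210.] [276.1 195.6] ((276.55908203125, 194.8367919921875), (30.608850479125977, 31.282310485839844), 72.737548828125)
side pred [291.1 185.3] [300.  190.1]
side seen [292. 187.] [299. 193.]
CL [ 0.4314 -0.0585  0.021 ] [242. 259.] [284. 299.] [262.7 282.1] ((262.7890625, 279.57470703125), (38.831390380859375, 40.82003402709961), 83.1422119140625)
side pred [289.4 170.2] [301.6 176.5]
side seen [286. 155.] [304. 180.]
```

>>> servo_tool(motion=[[[0,0,-0.03,0,0,0,1],[0.02,0,-0.06,0,0,0,1],[0.06,0,-0.08,0,0,-0.5,1],[0.1,0,-0.1,0,0,-1,1],[0.14,0,-0.1,0,0,-1.5,1],[0.18,0,-0.1,0,0,-2,1],[0.2,0,-0.1,0,0,-2.5,1],[0.2,0,-0.1,0,0,-2.5,1],[0.2,0,-0.1,0,0,-2.5,1],[0.2,0,-0.1,0,0,-2.5,1],[0.2,0,-0.1,0,0,-2.5,1]]])

```text
t: 36.65
eef_pos: [0.4313, 0.2243, 0.2828]
tool_rot: [-0.0, 0.607, 0.795, -0.001]
contact_force: [-0.6, 0.6, 0.2]
gripper_width: 0.999
grasp_force: 0.0
```

```bash
python3 -c "
from w import *
plan()
t=bot.read_camera('top');s=bot.read_camera('side');t0=load('top0');s0=load('side0')
def white(c,uv,win,thr,sat):
  k=blob(c,uv,thr,win,sat);return k
for n,x,y,h,w in(('CS',.4407,.0264,.0455,.03),('CL',.4315,-.0600,.050,.043),('S',.4235,-.147,.063,.047),('L',.4235,-.147,.043,.068)):
  a=np.linspace(0,6.28,60)
  for c,m in((t,'top'),(s,'side')):
    b=project(c,np.c_[x+w/2*np.cos(a),y+w/2*np.sin(a),0*a+h])
    try:
      k=blob(c,b.mean(0),120,14,75);r=(k.min(0),k.max(0),circ(onz(c,k,h)).round(4) if m=='top' else '')
    except Exception as e:r=str(e)
    print(n,m,'pred',b.min(0).round(1),b.max(0).round(1),'seen',r)
for n,c,c0 in(('top',t,t0),('side',s,s0)):
  for o,p in dict(mortar=(.4396,.2087,.038),cup=(.375,.335,.02)).items():
    u,v=project(c0,p)[0].astype(int);d=np.abs(c['img'][v-12:v+12,u-12:u+12].astype(int)-c0['img'][v-12:v+12,u-12:u+12]).mean();print(n,o,'diff',d.round(1))
g=cv2.cvtColor(s['img'],cv2.COLOR_RGB2GRAY)
for x,y,n in((.4407,.0264,'CS'),(.4315,-.06,'CL')):
  u,v=project(s,[x,y,.04])[0].astype(int);print(n,'side col',u,'rows',v-16,g[v-16:v+16,u].tolist())
"
```

```text
t 36.65 tcp [0.4313 0.2243 0.2828] phi 105.3 grip 0.999 F [-0.6  0.6  0.2] pad 0.0 q [ 0.21  0.22 -0.92  1.88  0.19  1.13 -0.52]
CS top pred [317.8 231.1] [326.1 239.4] seen (array([307., 221.]), array([334., 248.]), array([0.4379, 0.035 , 0.0516]))
CS side pred [291.  185.3] [299.9 190.1] seen (array([291., 186.]), array([299., 193.]), '')
CL top pred [340.1 232.2] [352. 244.] seen (array([332., 232.]), array([352., 251.]), array([ 0.4117, -0.0392,  0.032 ]))
CL side pred [289.4 170.3] [301.6 176.5] seen (array([286., 159.]), array([305., 180.]), '')
S top pred [364.5 233.8] [377.6 246.9] seen (array([360., 232.]), array([379., 250.]), array([ 0.4221, -0.1409,  0.0327]))
S side pred [288.8 154.9] [301.7 161.2] seen (array([286., 155.]), array([305., 171.]), '')
L top pred [360.4 231.8] [379.2 250.5] seen (array([360., 232.]), array([379., 250.]), array([ 0.425 , -0.1454,  0.0331]))
L side pred [285.9 158.3] [304.4 167.5] seen (array([286., 155.]), array([305., 175.]), '')
top mortar diff 72.5
top cup diff 1.9
side mortar diff 20.8
side cup diff 3.2
CS side col 295 rows 173 [235, 237, 237, 230, 210, 175, 158, 159, 168, 180, 184, 182, 179, 191, 213, 225, 227, 223, 204, 174, 162, 168, 178, 181, 181, 177, 161, 142, 141, 145, 156, 167]
CL side col 295 rows 159 [226, 236, 239, 231, 204, 196, 199, 191, 196, 201, 186, 187, 212, 229, 235, 237, 237, 230, 210, 175, 158, 159, 168, 180, 184, 182, 179, 191, 213, 225, 227, 223]
```

```bash
python3 -c "
from station import bot
print(bot.hand_in())"
```

```text
the job is handed in; nothing more can be done
None
```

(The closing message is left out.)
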